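# File the amber kit cassette into the packed rack

## Task

Put the amber kit cassette back into the packed row on the black rack: work its tapered nose into the one narrow gap in the row so that the cassette itself gently spreads its neighbours, slide it in until you feel its stop screw come fully home against the back bar, wherever that screw happens to be set, and let go of it there. Push gently throughout; the grey cassettes and the steel bookend must stay standing upright in the row and are not to be handled with the gripper, and nothing else on the bench may be disturbed.

Things in the scene. Friction and masses are not known exactly. Their poses are not given: they have to be found in the camera images.
- amber_centre (a point): Amber kit cassette loose on the bench, to be filed: upright box 70 deep (x), 26 thick (y), body 72 high, grip block on top 40 (x) by 12 (y) by 36 high; 108 mm in all, 0.22 kg. Point: its centre, 54 mm above the underside. x points to the nose (turned roughly away from the robot), z up; it goes in nose first. The upright corners of its -x end are cut off 5 mm at 45 degrees.
- amber_nose (a point): Amber cassette's nose: middle of its flat tip (6 mm wide, upright), half-way up the body, 35 mm ahead (x) of the centre. The last 14 mm taper evenly from 26 mm to this tip. From it, 16 mm above the underside, the depth-stop screw (6 mm thick) sticks out along x: by 2 to 22 mm, set differently for every job and not measured, so home must be felt. It is tight and does not move in use.
- amber_grip (a point): Middle of the amber cassette's grip block, 90 mm above its underside. The block runs from 72 to 108 mm up. In the row the neighbours' grip blocks stand 26 mm away to either side, so fingers have room only at the x ends of this block (40 mm apart), above the body's top.
- rack: Fixed black rack, origin under the centre of its base plate, 125 (x) by 240 (y) by 6 mm thick. x points from the open front to the back bar, y left. A fixed cheek, 62 mm high, has its inner face at y = +108 mm. From it towards -y stand kit1 to kit4, then the bookend, in line with the rack, their stop screws up to 2 mm short of the bar. 22 to 27 mm of plate is free in front of the row. Friction about 0.35.
- stop_bar: Fixed aluminium back bar, 30 mm high, along y; origin on its row-side face, level with the plate's top; axes as the rack's. A cassette is home when its stop screw bears on this face; for the amber one its centre is then somewhere from x = -57 to -37 mm here, z = +54 mm. Push it on with 6 to 10 N; no push of the amber cassette on the bar or a neighbour may reach 15 N. Neighbours give way at 2 to 8 N.
- kit1_centre (a point): Grey cassette next to the fixed cheek, loose; shape, size, axes and point as the amber one (stop screw 5 to 9 mm out); clear windows with silver bolts inside, black grip block. Together kit1 and kit2 can move only 2 to 3 mm to the left (+y) before they are solid against the cheek.
- kit2_centre (a point): Second grey cassette, on the left (+y) of the narrow gap. Like kit1; it can hardly give way.
- kit3_centre (a point): Third grey cassette, on the right (-y) of the narrow gap, like kit1. The gap between kit2 and kit3 is 8 to 12 mm wide and the amber cassette goes there; kit3, kit4 and the bookend can be slid to the right far enough, at least 40 mm.
- kit4_centre (a point): Fourth grey cassette, between kit3 and the bookend. Like kit1.
- bookend: Loose L-shaped steel bookend at the right end of the row, about 0.55 kg: upright face 62 mm (x) by 70 mm high, foot reaching 56 mm towards -y. Origin under its row-side (+y) face. It slides on the base plate when the row is pushed.
- puck: Bystander: black round fixture puck, 90 mm across, 26 mm high, near the magnifier lamp, whose ring hangs 0.42 m above the bench at its far right. Origin under its centre.
- bolt1: Bystander: silver cap-head bolt standing on its head, 18 mm across, 46 mm high.
- bolt2: Bystander: the second silver bolt, like the first.
- rest: Bystander: white ceramic tweezers rest, 36 by 90 by 22 mm, with tweezers lying in it, beyond the rack.
- spacer: Bystander: small amber polyimide-coated spacer block, 30 by 45 by 20 mm, beyond the rack.
- dish: Bystander: round steel dish of washers, 80 mm across, 16 mm high. It stands on one side of the rack, the amber cassette on the other.

How it is judged:
By the outcome, as a careful person would: the job done as asked, in the order asked, and still so for the second after the job is handed in, with the robot touching nothing.
It also fails if it takes over 69 s, if anything falls off the work surface, if the arm or the gripper's body presses on something with over 40 N, if the wrist force passes 120 N, or if a joint passes its speed limit or range.

## Robot

A 6-joint arm with a two-finger parallel gripper is mounted at the origin on the work surface. World frame = base frame: x ahead of the robot, y to its left, z up, the work surface at z = 0. Lengths are in m, angles in degrees, forces in N, time in s.
With the tool pointing down it reaches from about 0.375 to 0.9 m from the base axis. Payload 3.1 kg.
Tool frame: the origin (TCP) lies midway between the tips of the shut fingers; the grasp point (between the pads) lies 19 mm behind it; z points along the fingers, y is the direction in which the jaws open and shut (so a half turn about z gives the same grasp; the last joint's range is limited). The gripper opens to 87 mm and grips with 3 to 60 N. Pads are 19 mm wide; open, the fingers measure 117 mm over their backs; the gripper's body (75 mm by 190 mm) begins 51 mm behind the grasp point.
Start: joints at [61.908, 30.224, 82.088, -0, 67.689, -10.227], TCP at [0.192, 0.595, 0.223] pointing down, gripper open.
Joint ranges: [-176.69, 176.69], [-43.24, 126.21], [12.49, 139.97], [-82, 262], [0, 151.66], [-163.58, 163.58]. Speed limits (degrees/s): [159.86, 159.86, 180, 180, 180, 180].

## Interface

Orientations are given as [roll, pitch, yaw] about the fixed x, y, z axes, in that order (R = Rz(yaw) Ry(pitch) Rx(roll)).
In Python, from bench import robot gives the robot as it stands.
- The arm moves only by the tool jog_arm, never from a script. Its argument "rows" is a list of rows, each a list of 5 numbers: the closure, from 0 (fully open) to 1 (shut), then the shift along the tool's x, y, z in units of 40 mm (1.0 is 40 mm), then the turn about the tool's z in rad. A call has exactly 10 rows; each row shifts and turns the commanded pose from where the row before left it, along the tool's axes as they then stand; what a row does not reach is not made up. A row lasts 1/10 s, in which the tool goes at most 50 mm and 8.59 degrees, less where a joint would pass 70% of its speed; a pose out of reach is approached as far as the arm can. A call is refused whole if a number of a shift passes 1 or a number of a turn 0.15, either way. A call with a gripper value outside its range is refused whole. The fingers move at their own pace and stop on an object; "squeeze" is the grip in N (left out, the last holds). Time passes only in rows, so rows that do not move let the fingers close, or fill a call up. It gives the time, the measured TCP pose, the force and the opening at its end, in the units of the state.
- robot.get_state(): the state, without advancing time (a new reading comes with each control period).
- robot.snapshot(name): name is "scene" or "side" or "wrist"; returns a dict with "img" (420x560x3 uint8, red, green, blue), "range_z" (420x560 float32, m along the optical axis (not along the pixel's ray), 0 where there is no reading), "fx", "fy", "cx", "cy" (pixels), "k1" (the pictures are not rectified: a ray, as slopes to the right and down, at radius r is drawn at 1 + k1 r^2 times it, then the intrinsics apply), "camera_from_world" (4x4, takes a point from world to camera coordinates). Camera axes: x right, y down, z forward; pixel columns grow to the right and rows downward; lengths in m; the calibration is good to about 2 mm. A picture is of the moment at which its call begins.
- robot.sign_off(): hands the job in, once; it reports no verdict.
The state is a dict: "time": time; "joints": joint angles; "qd": joint speeds; "joint_torque": joint torques, N m; "ee_pos": TCP position; "orientation": TCP orientation; "wrist_force": force on the tool from outside, world axes, zero at the start; "wrist_torque": the same for the moment, N m; "finger_gap": opening from 0.0 (shut) to 1.0 (fully open).
Only numpy, scipy, OpenCV 4.12 (cv2) and the standard library are available. Lean on these libraries where they do the work, as an engineer would, in place of code of your own. Each camera call takes 0.05 s, during which the arm holds its last target.

## Working session

There is one attempt and no reset: what is moved stays moved. The work goes in short steps, Python scripts to look and compute and a tool call to move; the robot and the scene stay as the last step left them, time stands still between calls to the robot, and variables do not carry over. Pictures are saved under pics/ and viewed, and the job is handed in when it is done.

Besides the shell and the picture viewer there is one more tool, called after ">>>" as name([rows], argument=value, ...), one row to a line, values as JSON. jog_arm: Moves the arm, as the interface text tells. Its arguments: {"type":"object","properties":{"rows":{"type":"array"},"squeeze":{"type":"number"}},"required":["rows"]}

```bash
ls; mkdir -p pics; cat > h.py <<'E'
import numpy as np, cv2
from bench import robot
def snap(n,f):
    s=robot.snapshot(n); cv2.imwrite('pics/'+f+'.png',s['img'][:,:,::-1]); np.savez('pics/'+f+'.npz',**s); return s
def load(f): return dict(np.load('pics/'+f+'.npz'))
def ray(s,u,v):
    d=np.array([(u-s['cx'])/s['fx'],(v-s['cy'])/s['fy']],float); p=d.copy()
    for _ in range(20): p=d/(1+s['k1']*(p@p))
    return np.array([p[0],p[1],1.])
def onplane(s,u,v,z):
    T=np.linalg.inv(s['camera_from_world']); d=T[:3,:3]@ray(s,u,v); o=T[:3,3]; return o+d*(z-o[2])/d[2]
def at(s,u,v):
    T=np.linalg.inv(s['camera_from_world']); return T[:3,:3]@(ray(s,u,v)*s['range_z'][int(v),int(u)])+T[:3,3]
def cloud(s):
    h,w=s['range_z'].shape; v,u=np.mgrid[:h,:w].astype(float)
    d=np.stack([(u-s['cx'])/s['fx'],(v-s['cy'])/s['fy']],-1);p=d.copy()
    for _ in range(20): p=d/(1+s['k1']*(p**2).sum(-1,keepdims=True))
    P=np.concatenate([p,np.ones((h,w,1))],-1)*s['range_z'][...,None]
    T=np.linalg.inv(s['camera_from_world']); return P@T[:3,:3].T+T[:3,3]
def proj(s,P):
    T=s['camera_from_world']; c=T[:3,:3]@np.asarray(P)+T[:3,3]; x=c[:2]/c[2]; x=x*(1+s['k1']*(x@x)); return s['fx']*x[0]+s['cx'],s['fy']*x[1]+s['cy']
E
python3 - <<'E'
from h import *
print(robot.get_state())
for n in ['scene','side','wrist']:
    s=snap(n,n+'0'); print(n,s['fx'],s['k1'],np.linalg.inv(s['camera_from_world']).round(3).tolist())
E
```

```text
pics
{'time': 0.0, 'joints': array([ 6.19081644e+01,  3.02779110e+01,  8.21565573e+01,  4.82260698e-04,
        6.76890416e+01, -1.02263023e+01]), 'qd': array([ 0.15382246, -0.03716141,  0.02436163,  0.04158548,  0.09711115,
        0.1332816 ]), 'joint_torque': array([ 1.97054243e-05, -4.40033340e+01, -1.76591241e+01,  6.33000769e-02,
        5.80991060e-02, -1.44478104e-04]), 'ee_pos': array([0.19134882, 0.59421824, 0.221582  ]), 'orientation': array([-1.79878531e+02, -2.23661937e-02,  1.62134259e+02]), 'wrist_force': array([-0.04113778,  0.43423908,  0.72529861]), 'wrist_torque': array([-0.03245461, -0.03309101,  0.01067805]), 'finger_gap': 1.0047220146979396}
scene 496.56178806050895 0.04128637439004613 [[0.651, 0.615, -0.446, 1.135], [0.759, -0.514, 0.4, -0.537], [0.017, -0.599, -0.801, 0.967], [0.0, 0.0, 0.0, 1.0]]
side 509.84297797795364 -0.07232598175696278 [[-0.979, -0.138, 0.15, 0.435], [-0.203, 0.697, -0.687, 0.752], [-0.009, -0.703, -0.711, 0.934], [0.0, 0.0, 0.0, 1.0]]
wrist 291.1027615161885 -0.019034054785079222 [[0.307, 0.906, 0.29, 0.112], [0.952, -0.292, -0.095, 0.62], [-0.002, 0.306, -0.952, 0.384], [0.0, 0.0, 0.0, 1.0]]
```

View pics/scene0.png

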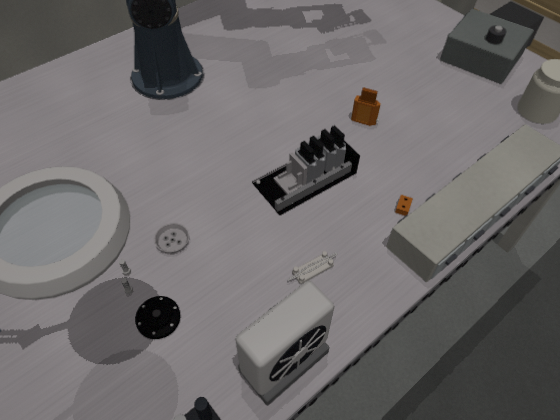

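View pics/side0.png

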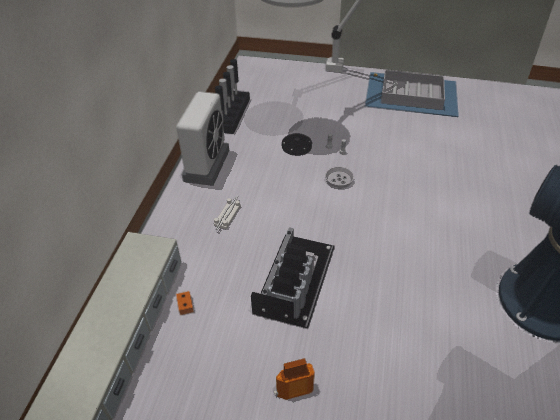

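View pics/wrist0.png

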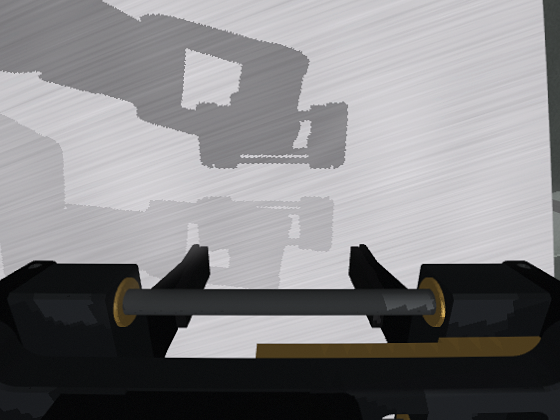

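The scene view shows the amber cassette at about (366,107) and the rack at about (308,168). The side view shows them at (295,380) and (293,280), with the narrow gap hard to see. Next I'll measure them from depth and colour.

```bash
python3 - <<'E'
from h import *
for f in ['scene0','side0']:
    s=load(f); C=cloud(s); hsv=cv2.cvtColor(s['img'],cv2.COLOR_RGB2HSV)
    m=((hsv[...,0]<20)&(hsv[...,1]>150)&(hsv[...,2]>60)).astype(np.uint8)
    n,l,st,c=cv2.connectedComponentsWithStats(m)
    for i in range(1,n):
        if st[i,4]<60: continue
        P=C[l==i]; 
        if P[:,2].min()<-.1: continue
        print(f,st[i],P.mean(0).round(3),P.min(0).round(3),P.max(0).round(3))
        if st[i,4]>300:
          for lo,hi in [(.1,.115),(.066,.077)]:
            q=P[(P[:,2]>lo)&(P[:,2]<hi)]
            if len(q)<5: continue
            r=cv2.minAreaRect((q[:,:2]*1000).astype(np.float32)); print(lo,len(q),r,np.median(q[:,2]))
    # rack area
    x0,y0=np.array([0,0])
    reg=(C[...,2]>.1)&(C[...,2]<.125)&(C[...,0]>.35)&(C[...,0]<.8)&(C[...,1]>-.2)&(C[...,1]<.4)
    print('hi',C[reg].mean(0),reg.sum())
    img=cv2.resize(s['img'][100:240,230:400] if f=='scene0' else s['img'][210:420,220:370],None,fx=4.4 if f=='scene0' else 2.8,fy=4.4 if f=='scene0' else 2.8,interpolation=cv2.INTER_CUBIC)
    img=np.clip(img.astype(float)*1.8,0,255).astype(np.uint8)
    img=img[:600,:800]
    cv2.imwrite(f'pics/z_{f}.png',img[:,:,::-1]); print(img.shape)
E
```

```text
scene0 [352  96  28  29 595] [0.518 0.304 0.046] [ 0.48  -0.537 -0.002] [1.135 0.335 0.967]
0.066 128 ((512.4031372070312, 311.6448669433594), (68.17735290527344, 26.58305549621582), 29.616304397583008) 0.072144680608135
scene0 [396 195  16  20 216] [0.792 0.153 0.031] [ 0.764 -0.537  0.004] [1.135 0.191 0.967]
hi [0.55734568 0.12702112 0.10967851] 538
(600, 748, 3)
side0 [177 292  15  22 239] [0.781 0.174 0.021] [0.435 0.143 0.002] [0.806 0.752 0.934]
side0 [ 276  359   38   40 1150] [0.509 0.325 0.066] [ 0.435  0.291 -0.002] [0.543 0.752 0.934]
0.1 153 ((511.07415771484375, 315.6296691894531), (39.25967025756836, 13.399189949035645), 26.285375595092773) 0.10633417188646443
0.066 307 ((511.0337219238281, 315.52484130859375), (69.591796875, 26.409513473510742), 27.3913631439209) 0.07113707406459202
hi [0.55113038 0.14611809 0.10875645] 785
(588, 420, 3)
```

View pics/z_scene0.png

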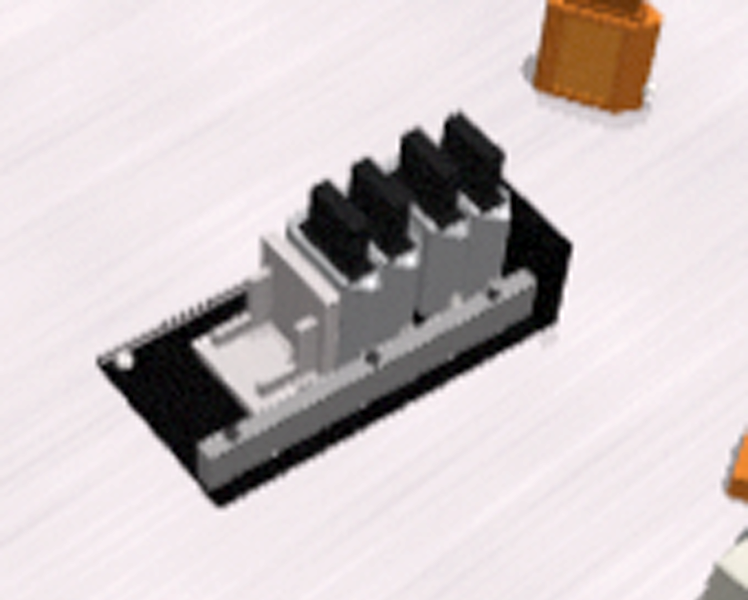

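View pics/z_side0.png

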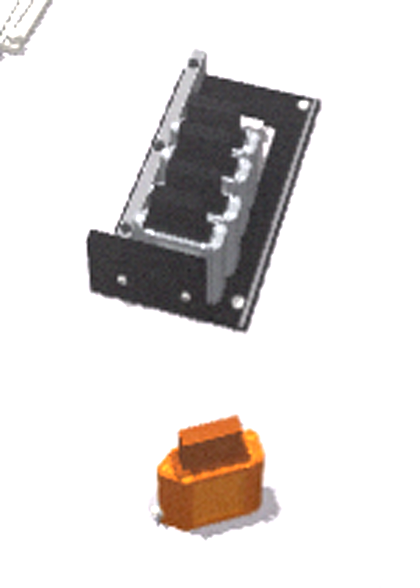

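The two zooms show four black grip blocks, with the wider gap between the 2nd and 3rd from the cheek, the bookend, and the aluminium bar on the far side. The amber cassette has a yaw of about 27°. I'll fit the rack frame next.

```bash
python3 - <<'E'
from h import *
for f in ['scene0','side0']:
    s=load(f); C=cloud(s); g=s['img'].astype(int).sum(-1)
    near=(abs(C[...,0]-.55)<.13)&(C[...,1]<.27)&(C[...,1]>-.05)
    q=C[near&(C[...,2]>.105)&(C[...,2]<.125)]
    n,l,st,c=cv2.connectedComponentsWithStats((near&(C[...,2]>.108)&(C[...,2]<.125)).astype(np.uint8))
    for i in range(1,n):
        if st[i,4]>15:
            P=C[l==i]; print(f,'grip',st[i],P.mean(0).round(4),cv2.minAreaRect((P[:,:2]*1000).astype(np.float32)))
    # plate dark
    m=near&(C[...,2]>.001)&(C[...,2]<.012)&(g<150)
    P=C[m]; print('plate',m.sum(),P[:,2].mean(),cv2.minAreaRect((P[:,:2]*1000).astype(np.float32)))
    print(cv2.boxPoints(cv2.minAreaRect((P[:,:2]*1000).astype(np.float32))).round(1).tolist())
    m=near&(C[...,2]>.031)&(C[...,2]<.040)&(C[...,0]>.58)
    P=C[m]; print('bar',m.sum(),cv2.minAreaRect((P[:,:2]*1000).astype(np.float32)))
# amber outline
s=load('side0'); C=cloud(s)
hsv=cv2.cvtColor(s['img'],cv2.COLOR_RGB2HSV)
m=(hsv[...,0]<20)&(hsv[...,1]>150)&(C[...,2]>.068)&(C[...,2]<.075)&(C[...,1]>.27)
P=C[m][:,:2]*1000-[511,315.6]; a=np.radians(27); P=P@np.array([[np.cos(a),-np.sin(a)],[np.sin(a),np.cos(a)]])
for x in range(-36,37,4):
    y=P[abs(P[:,0]-x)<2,1]
    if len(y): print(x,len(y),y.min().round(1),y.max().round(1))
E
```

```text
scene0 grip [331 125  14  14  90] [0.5693 0.1397 0.1133] ((569.395263671875, 140.3579559326172), (15.28411865234375, 43.141380310058594), 80.99285888671875)
scene0 grip [321 130  14  12  76] [0.5648 0.1123 0.1124] ((563.5643920898438, 113.3350830078125), (14.613702774047852, 40.35039520263672), 83.47966003417969)
scene0 grip [310 136  14  14  78] [0.5629 0.0751 0.1126] ((561.75732421875, 75.97944641113281), (13.358694076538086, 43.793914794921875), 82.54142761230469)
scene0 grip [301 141  13  13  78] [0.5617 0.0472 0.113 ] ((560.9058227539062, 48.791954040527344), (13.918739318847656, 39.32625198364258), 81.9373550415039)
plate 733 0.0056934133692513106 ((564.2169799804688, 54.28004455566406), (220.28872680664062, 122.10845184326172), 83.85266876220703)
[[491.70001220703125, -48.70000076293945], [613.0999755859375, -61.79999923706055], [636.7000122070312, 157.3000030517578], [515.2999877929688, 170.3000030517578]]
bar 478 ((597.7562255859375, 58.058494567871094), (213.1820831298828, 45.164913177490234), 81.803466796875)
side0 grip [287 243  19  10 105] [0.5594 0.0506 0.1117] ((559.77
[... 539 characters left out ...]
53906), 85.87496948242188)
plate 925 0.004605848879592923 ((560.849853515625, 56.441158294677734), (226.45065307617188, 124.32645416259766), 83.98126983642578)
[[487.20001220703125, -49.599998474121094], [610.7999877929688, -62.70000076293945], [634.5, 162.5], [510.8999938964844, 175.60000610351562]]
bar 357 ((612.7789916992188, 60.11982727050781), (53.28955078125, 217.818115234375), 2.811230182647705)
-36 1 1.0 1.0
-32 27 -12.2 11.4
-28 24 -11.8 11.0
-24 13 -4.7 12.1
-20 11 4.7 11.9
-16 12 3.6 13.0
-12 12 4.4 12.8
-8 12 3.1 11.8
-4 12 4.5 12.8
0 11 4.9 12.2
4 10 3.7 12.9
8 13 3.1 13.0
12 12 4.5 12.7
16 11 4.0 12.0
20 23 -13.1 13.3
24 23 -11.6 9.8
28 18 -8.5 7.2
32 13 -5.0 5.6
36 1 -3.8 -3.8
```

>>> jog_arm([
  [0,-0.85,-0.62,-0.05,0],
  [0,-0.85,-0.62,-0.05,0],
  [0,-0.85,-0.62,-0.05,0],
  [0,-0.85,-0.62,-0.05,0],
  [0,-0.85,-0.62,-0.05,0],
  [0,-0.85,-0.62,-0.05,0],
  [0,-0.85,-0.62,-0.05,0],
  [0,-0.85,-0.62,-0.05,0],
  [0,-0.85,-0.62,-0.05,0],
  [0,-0.85,-0.62,-0.05,0],
])

```text
time: 1.15
ee_pos: [0.4398, 0.253, 0.2425]
orientation: [-180.0, -0.0, 162.1]
wrist_force: [0.3, -0.1, 0.8]
finger_gap: 0.998
```

>>> jog_arm([
  [0,-0.75,-0.55,-0.05,0],
  [0,-0.75,-0.55,-0.05,0],
  [0,-0.75,-0.55,0,0],
  [0,-0.75,-0.55,0,0],
  [0,0,0,0,0.15],
  [0,0,0,0,0.15],
  [0,0,0,0,0.15],
  [0,0,0,0,0.15],
  [0,0,0,0,0.15],
  [0,0,0,0,0.05],
])

```text
time: 2.15
ee_pos: [0.5262, 0.1339, 0.2463]
orientation: [-180.0, -0.0, 116.1]
wrist_force: [0.3, 0.4, 0.3]
finger_gap: 0.997
```

```bash
python3 - <<'E'
from h import *
s=snap('wrist','w1'); st=robot.get_state(); print(st['time'],st['ee_pos'],st['orientation'],st['wrist_force'])
E
```

```text
2.2 [0.52618678 0.13393187 0.24625823] [-1.79964254e+02 -1.92467736e-02  1.16090821e+02] [ 0.15124944 -0.27336138  0.23570431]
```

View pics/w1.png

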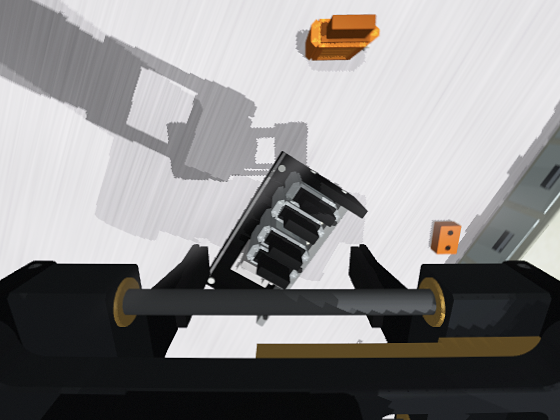

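The wrist view shows the row between (230,280) and (360,200), with the grip blocks at (315,203), (297,223), (281,248) and (272,265). The amber cassette is at (342,37).

```bash
python3 - <<'E'
from h import *
s=load('w1'); C=cloud(s); g=s['img'].astype(int).sum(-1)
near=(abs(C[...,0]-.56)<.13)&(C[...,1]<.27)&(C[...,1]>-.05)
n,l,st,c=cv2.connectedComponentsWithStats((near&(C[...,2]>.109)&(C[...,2]<.125)).astype(np.uint8))
cs=[]
for i in range(1,n):
    if st[i,4]>25:
        P=C[l==i]; r=cv2.minAreaRect((P[:,:2]*1000).astype(np.float32)); print('grip',st[i],P.mean(0).round(4),r)
m=near&(C[...,2]>.058)&(C[...,2]<.07)&(C[...,1]>.13); P=C[m]; print('cheek',m.sum(),cv2.minAreaRect((P[:,:2]*1000).astype(np.float32)))
m=near&(C[...,2]>.033)&(C[...,2]<.038); P=C[m]; print('bar',m.sum(),cv2.minAreaRect((P[:,:2]*1000).astype(np.float32)))
m=near&(C[...,2]>.003)&(C[...,2]<.010)&(g<150); P=C[m]; print('plate',m.sum(),np.median(P[:,2]),cv2.boxPoints(cv2.minAreaRect((P[:,:2]*1000).astype(np.float32))).tolist())
hsv=cv2.cvtColor(s['img'],cv2.COLOR_RGB2HSV)
am=(hsv[...,0]<20)&(hsv[...,1]>150)&(C[...,1]>.26)
for lo,hi in [(.1,.115),(.068,.077)]:
    P=C[am&(C[...,2]>lo)&(C[...,2]<hi)]; print('amber',len(P),cv2.minAreaRect((P[:,:2]*1000).astype(np.float32)))
z=cv2.resize(s['img'][140:330,200:390],None,fx=3.1,fy=3.1,interpolation=cv2.INTER_CUBIC); z=np.clip(z*1.6,0,255).astype(np.uint8)
cv2.imwrite('pics/z_w1.png',z[:,:,::-1])
E
```

```text
grip [299 199  37  28 436] [0.569  0.1406 0.1142] ((569.5028076171875, 140.125244140625), (11.988235473632812, 39.866886138916016), 84.45709228515625)
grip [283 217  36  28 424] [0.563  0.114  0.1142] ((563.428955078125, 113.34687805175781), (12.57907772064209, 40.053890228271484), 83.68421173095703)
grip [268 245  35  26 401] [0.5619 0.0774 0.114 ] ((562.4610595703125, 76.54633331298828), (12.34426212310791, 40.13348388671875), 83.67298889160156)
grip [256 264  34  25 387] [0.5601 0.0495 0.114 ] ((560.6505737304688, 48.25189971923828), (12.658156394958496, 39.854393005371094), 84.27796173095703)
cheek 841 ((583.4622802734375, 157.48715209960938), (103.34317016601562, 30.501953125), 7.2693305015563965)
bar 570 ((573.0786743164062, 83.4616928100586), (169.461669921875, 97.66162109375), 81.70991516113281)
plate 1725 0.006673604345930173 [[489.8703308105469, -48.45043182373047], [592.6825561523438, -58.42847442626953], [614.056640625, 161.80743408203125], [511.24444580078125, 171.78546142578125]]
amber 731 ((513.4796142578125, 312.8188781738281), (39.779151916503906, 12.080013275146484), 26.834278106689453)
amber 877 ((513.3562622070312, 313.12457275390625), (69.71647644042969, 25.48535919189453), 27.35239601135254)
```

View pics/z_w1.png

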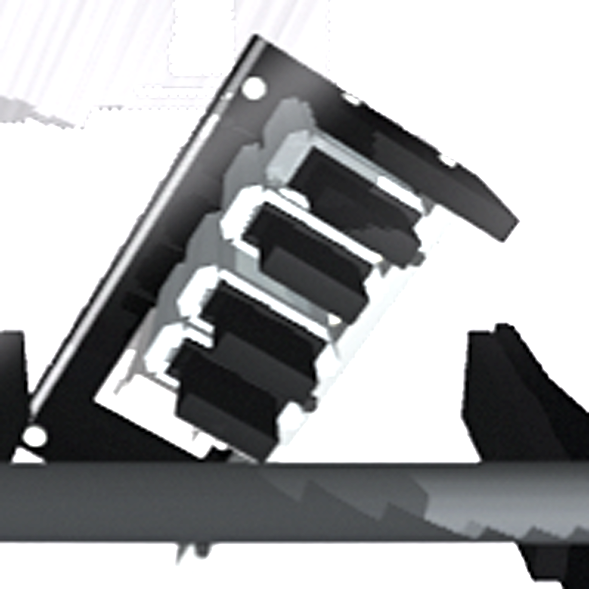

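>>> jog_arm([
  [0,0.83,0.34,0.1,-0.016],
  [0,0.83,0.34,0.1,0],
  [0,0.83,0.34,0.1,0],
  [0,0.83,0.34,0.1,0],
  [0,0.83,0.34,0.1,0],
  [0,0,0,0.6,0],
  [0,0,0,0.6,0],
  [0,0,0,0.6,0],
  [0,0,0,0.6,0],
  [0,0,0,0.5,0],
])

```text
time: 3.2
ee_pos: [0.5109, 0.3126, 0.109]
orientation: [-179.9, -0.0, 117.3]
wrist_force: [0.2, 0.3, 0.0]
finger_gap: 0.999
```

```bash
python3 - <<'E'
from h import *
s=snap('wrist','w2'); st=robot.get_state(); print(st['time'],st['ee_pos'],st['orientation'],st['wrist_force'])
C=cloud(s)
hsv=cv2.cvtColor(s['img'],cv2.COLOR_RGB2HSV)
am=(hsv[...,0]<20)&(hsv[...,1]>150)
for lo,hi in [(.1,.115),(.068,.077)]:
    P=C[am&(C[...,2]>lo)&(C[...,2]<hi)]; print('amber',len(P),cv2.minAreaRect((P[:,:2]*1000).astype(np.float32)))
E
```

```text
3.25 [0.5089969  0.31165578 0.10595315] [-1.79577864e+02 -4.40832769e-02  1.17270439e+02] [-1.58205531 -0.0928325  -1.96126221]
amber 1214 ((512.3433227539062, 314.7495422363281), (39.30739212036133, 10.74238395690918), 28.125410079956055)
amber 1555 ((512.0778198242188, 315.40423583984375), (68.09117889404297, 23.861669540405273), 29.02690315246582)
```

View pics/w2.png

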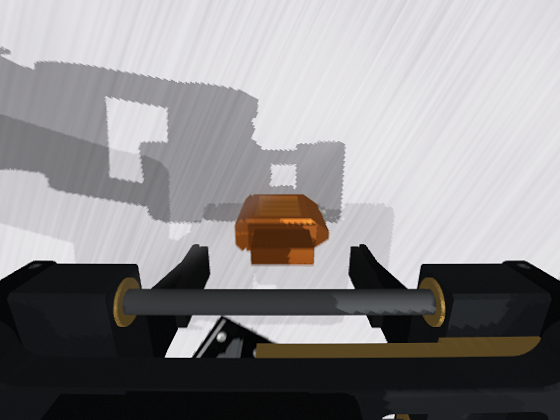

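The amber grip block is centred at (282,250) between the open fingers at (205,265) and (355,265). I'll correct by a few mm, lower and grasp.

>>> jog_arm([
  [0,0.04,0.1,0.2,0],
  [0,0,0,0.2,0],
  [0,0,0,0.2,0],
  [0,0,0,0.1,0],
  [0,0,0,0,0],
  [1,0,0,0,0],
  [1,0,0,0,0],
  [1,0,0,0,0],
  [1,0,0,0,0],
  [1,0,0,0,0],
], squeeze=35)

```text
time: 4.25
ee_pos: [0.5145, 0.316, 0.0828]
orientation: [180.0, 0.0, 117.2]
wrist_force: [0.1, -0.8, -0.6]
finger_gap: 0.628
```

```bash
python3 - <<'E'
from h import *
s=snap('wrist','w3'); st=robot.get_state(); print(st)
E
```

```text
{'time': 4.3, 'joints': array([ 2.09631135e+01,  3.91374320e+01,  9.16163978e+01, -1.15362119e-03,
        4.92369485e+01, -6.25333346e+00]), 'qd': array([-0.01068518,  0.09136839,  0.09323313,  0.01006546, -0.04951102,
       -0.06030399]), 'joint_torque': array([-4.88783153e-04, -4.53251052e+01, -1.23264331e+01,  5.43280947e-02,
        4.42248245e-02,  3.40924669e-05]), 'ee_pos': array([0.51443166, 0.31595467, 0.08267191]), 'orientation': array([1.79990928e+02, 1.87315965e-03, 1.17217200e+02]), 'wrist_force': array([-0.1022543 , -0.35579545,  0.52253368]), 'wrist_torque': array([-0.04959283, -0.01488638, -0.01552274]), 'finger_gap': 0.5868373603741835}
```

View pics/w3.png

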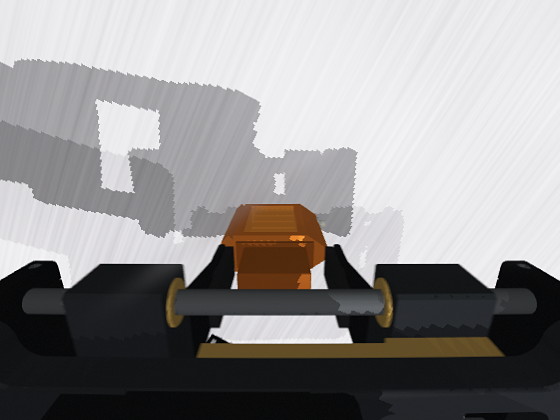

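>>> jog_arm([
  [0.45,0,0,0.11,0],
  [0.45,0,0,0,0],
  [1,0,0,0,0],
  [1,0,0,0,0],
  [1,0,0,0,0],
  [1,0,0,0,0],
  [1,0,0,0,0],
  [1,0,0,0,0],
  [1,0,0,0,0],
  [1,0,0,0,0],
], squeeze=35)

```text
time: 5.3
ee_pos: [0.5144, 0.3159, 0.0781]
orientation: [-180.0, 0.0, 117.2]
wrist_force: [-0.1, 0.2, -3.1]
finger_gap: 0.456
```

>>> jog_arm([
  [1,0,0,-0.1,0],
  [1,0,0,-0.3,0],
  [1,0,0,-0.5,0],
  [1,0,0,-0.6,0],
  [1,0,0,-0.4,0],
  [1,-0.6,-0.5,0,0],
  [1,-0.6,-0.5,0,0],
  [1,-0.6,-0.5,0,0],
  [1,-0.6,-0.5,0,0],
  [1,-0.6,-0.5,0,0],
])

```text
time: 6.3
ee_pos: [0.4804, 0.1625, 0.1554]
orientation: [179.9, 0.0, 117.2]
wrist_force: [0.7, -0.1, -1.7]
finger_gap: 0.456
```

>>> jog_arm([
  [1,-0.55,-0.52,0,0],
  [1,-0.56,-0.52,0,0],
  [1,0,0,0,0.144],
  [1,0,0,0,0.144],
  [1,0,0,0,0.144],
  [1,0,0,0,0.144],
  [1,0,0,0,0],
  [1,0,0,0,0],
  [1,0,0,0,0],
  [1,0,0,0,0],
])

```text
time: 7.3
ee_pos: [0.4637, 0.1051, 0.1543]
orientation: [180.0, 0.0, 84.3]
wrist_force: [-0.2, -0.3, -2.3]
finger_gap: 0.455
```

```bash
cat >> h.py <<'E'
def measure(s,lo=.068,hi=.2,zt=None):
    C=cloud(s); hsv=cv2.cvtColor(s['img'],cv2.COLOR_RGB2HSV)
    am=(hsv[...,0]<20)&(hsv[...,1]>150)&(C[...,0]<.7)&(C[...,0]>.35)&(C[...,1]<.4)&(C[...,2]<.3)
    n,l,st,_=cv2.connectedComponentsWithStats(am.astype(np.uint8)); k=1+np.argmax(st[1:,4]); am=l==k
    for z in zt:
        P=C[am&(abs(C[...,2]-z)<.004)]
        if len(P)>20: print('amber z',z,len(P),np.median(P[:,2]).round(4),cv2.minAreaRect((P[:,:2]*1000).astype(np.float32)))
    near=(abs(C[...,0]-.56)<.13)&(C[...,1]<.27)&(C[...,1]>-.05)&~am&(s['img'].astype(int).sum(-1)<250)
    n,l,st,c=cv2.connectedComponentsWithStats((near&(C[...,2]>.109)&(C[...,2]<.12)).astype(np.uint8))
    for i in range(1,n):
        if st[i,4]>25:
            P=C[l==i]; r=cv2.minAreaRect((P[:,:2]*1000).astype(np.float32)); print('grip',st[i],r)
E
python3 - <<'E'
from h import *
s=snap('wrist','w4'); st=robot.get_state(); print(st['time'],st['ee_pos'],st['orientation'],st['wrist_force'],st['wrist_torque'],st['finger_gap'])
measure(s,zt=[.152,.188])
s=snap('scene','s4')
measure(s,zt=[.152,.188])
s=snap('side','d4')
measure(s,zt=[.152,.188])
E
```

```text
7.35 [0.46365788 0.10504563 0.15424379] [1.79994965e+02 1.78487122e-04 8.42723358e+01] [ 0.17545344 -0.12513204 -1.58690025] [-0.08026237  0.02795599 -0.00545907] 0.45428074966805015
amber z 0.152 1315 0.1504 ((465.1039123535156, 109.81693267822266), (15.87304401397705, 69.31103515625), 83.63624572753906)
amber z 0.188 865 0.1855 ((465.23419189453125, 107.06820678710938), (6.900284767150879, 40.23573684692383), 84.54715728759766)
grip [ 390  165   61   18 1013] ((569.6387939453125, 140.66766357421875), (11.757607460021973, 40.38389205932617), 84.70155334472656)
grip [382 201  57  18 873] ((563.3680419921875, 113.86421966552734), (11.975177764892578, 39.77121353149414), 84.64018249511719)
grip [380 247  55  17 877] ((562.3412475585938, 76.74303436279297), (12.55745792388916, 40.0563850402832), 84.2280502319336)
amber z 0.152 78 0.1504 ((464.96240234375, 96.57186889648438), (63.300804138183594, 17.147968292236328), 7.322327136993408)
grip [331 125  14  13  78] ((569.4461059570312, 139.1179656982422), (14.472186088562012, 41.73964309692383), 85.42015838623047)
grip [321 130  14  12  73]
[... 423 characters left out ...]
9), (23.28216552734375, 65.83964538574219), 83.22158813476562)
amber z 0.188 23 0.1845 ((462.42291259765625, 106.42546844482422), (10.41264533996582, 36.02143478393555), 82.82642364501953)
grip [287 243  19   9  89] ((559.6497192382812, 49.550559997558594), (15.638007164001465, 39.91177749633789), 83.70443725585938)
grip [284 253  19   9  99] ((561.0575561523438, 77.93061828613281), (13.632247924804688, 39.566162109375), 85.62531280517578)
grip [279 266  20  10 108] ((562.152099609375, 114.28150177001953), (16.548362731933594, 39.775630950927734), 89.17345428466797)
grip [274 276  20  10 111] ((568.266357421875, 141.98435974121094), (14.859477996826172, 39.607383728027344), 81.2203369140625)
```

View pics/w4.png

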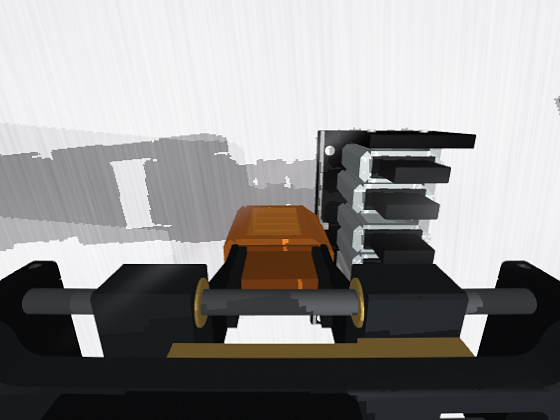

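View pics/s4.png

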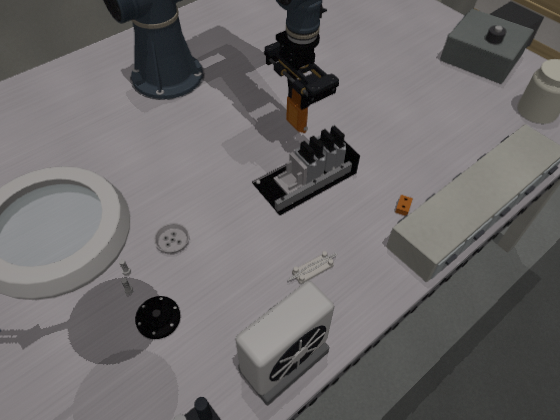

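View pics/d4.png

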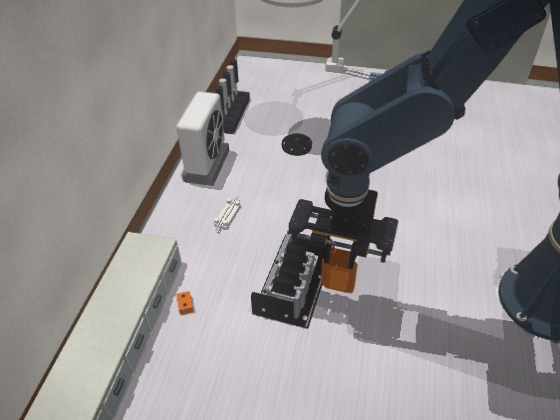

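```bash
python3 - <<'E'
from h import *
a=np.radians(-5.8); ex=np.array([np.cos(a),np.sin(a)])*1000; ey=np.array([-np.sin(a),np.cos(a)])*1000
st=robot.get_state(); t=st['ee_pos'][:2]; print('tcp',t@ex,t@ey)
for f,dil in [('w4',0),('d4',0),('s4',0)]:
    s=load(f); C=cloud(s); hsv=cv2.cvtColor(s['img'],cv2.COLOR_RGB2HSV)
    am=(hsv[...,0]<20)&(hsv[...,1]>150)&(C[...,0]<.7)&(C[...,0]>.35)&(C[...,1]<.25)&(C[...,2]<.3)
    print(f)
    for nm,lo,hi in [('bodytop',.148,.1525),('griptop',.182,.188),('side',.09,.14)]:
        P=C[am&(C[...,2]>lo)&(C[...,2]<hi)]
        if len(P)<20: continue
        X=P[:,:2]@ex;Y=P[:,:2]@ey; k=abs(X-t@ex)<15
        print(nm,len(P),'X',np.percentile(X,[1,99]).round(1),'Ymid',np.percentile(Y[k],[2,50,98]).round(1) if k.sum()>5 else '')
        # left face yaw
    k2=C[(abs(C[...,0]-.56)<.04)&(abs(C[...,1]-.113)<.025)&(abs(C[...,2]-.078)<.004)]
    if len(k2)>10: print('k2 body Y',np.percentile(k2[:,:2]@ey,[2,98]).round(1),'X',np.percentile(k2[:,:2]@ex,[1,99]).round(1))
    for c in [(563.4,113.6),(562.4,76.6)]: print((np.array(c)/1000)@ex,(np.array(c)/1000)@ey)
    P=C[am]; 
s=load('w4')
for f in ['w4','d4']:
    z=load(f)['img']; z=z[120:350,200:480] if f=='w4' else z[200:340,230:410]
    k=2.6 if f=='w4' else 4
    cv2.imwrite(f'pics/z_{f}.png',np.clip(cv2.resize(z,None,fx=k,fy=k,interpolation=cv2.INTER_CUBIC)[:,:,::-1]*1.5,0,255))
E
```

```text
tcp 450.6583465419672 151.34258670362652
w4
bodytop 999 X [417.3 485.4] Ymid [156.2 160.3 163.7]
griptop 1017 X [432.2 471.5] Ymid [150.7 154.7 156.7]
side 1963 X [418.7 484.9] Ymid [162.6 163.  163.5]
k2 body Y [143.  190.6] X [514.5 582.7]
549.0357959941566 169.9535663558223
551.7799982810968 133.0419238319742
d4
bodytop 82 X [416. 481.] Ymid [155.1 158.7 165.1]
griptop 78 X [431.3 468.7] Ymid [146.3 152.3 157.7]
side 519 X [415.  482.9] Ymid [160.7 163.2 165.6]
k2 body Y [142.5 194.9] X [513.1 582.2]
549.0357959941566 169.9535663558223
551.7799982810968 133.0419238319742
s4
bodytop 60 X [421.5 482.7] Ymid [137.7 142.4 146.9]
side 298 X [419.4 484.8] Ymid [137.  139.4 141.9]
k2 body Y [157.3 195.6] X [514.7 583.9]
549.0357959941566 169.9535663558223
551.7799982810968 133.0419238319742[ WARN:0@1.746] global loadsave.cpp:1063 imwrite_ Unsupported depth image for selected encoder is fallbacked to CV_8U.
```

View pics/z_w4.png

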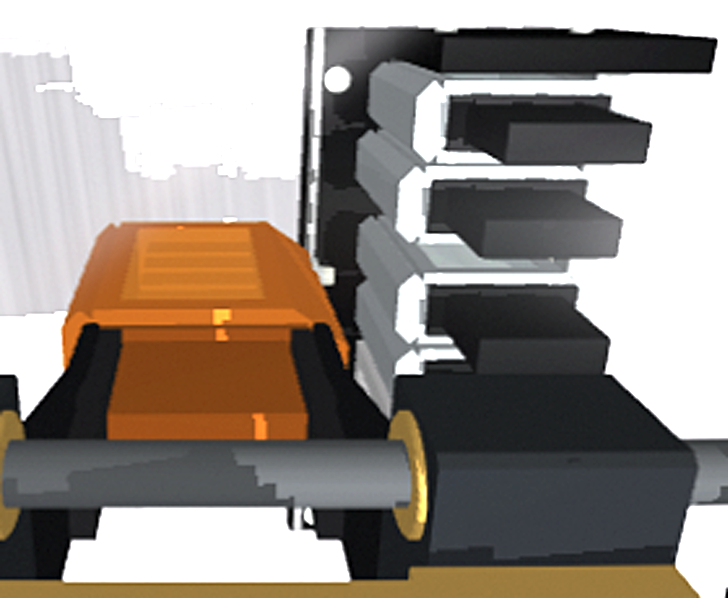

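View pics/z_d4.png

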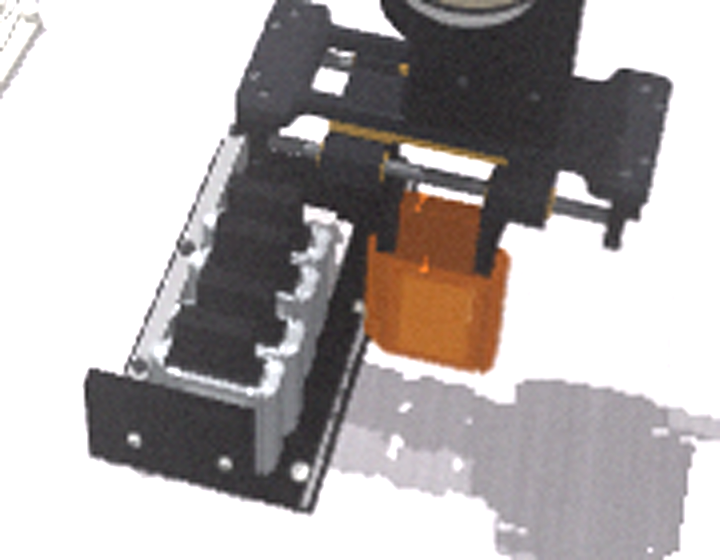

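The amber cassette hangs square in the gripper, with its nose toward the gap at (330,300 in the zoom). In the rack frame its centre Y is 150.4 and the gap runs from Y 146 to 157. I'll lower it in front of the gap.

>>> jog_arm([
  [1,0.02,0,0.4,0],
  [1,0,0,0.4,0],
  [1,0,0,0.4,0],
  [1,0,0,0.25,0],
  [1,0,0,0.15,0],
  [1,0,0,0.1,0],
  [1,0,0,0,0],
  [1,0,0,0,0],
  [1,0,0,0,0],
  [1,0,0,0,0],
])

```text
time: 8.45
ee_pos: [0.464, 0.1058, 0.0866]
orientation: [179.9, -0.0, 84.2]
wrist_force: [-0.5, -0.2, -2.8]
finger_gap: 0.458
```

```bash
cat >> h.py <<'E'
a=np.radians(-5.8); ex=np.array([np.cos(a),np.sin(a)])*1000; ey=np.array([-np.sin(a),np.cos(a)])*1000
def st():
    F=[];T=[]
    for _ in range(1):
        s=robot.get_state(); F.append(s['wrist_force'])
    f=s['wrist_force']; t=s['ee_pos']; print('t',round(s['time'],2),'X',(t[:2]@ex).round(1),'Y',(t[:2]@ey).round(1),'z',t[2].round(4),'yaw',s['orientation'].round(2),'Fx',(f[:2]@ex/1000).round(2),'Fy',(f[:2]@ey/1000).round(2),'Fz',f[2].round(2),'T',s['wrist_torque'].round(3))
E
python3 - <<'E'
from h import *
st()
s=snap('wrist','w5'); snap('side','d5')
C=cloud(s); hsv=cv2.cvtColor(s['img'],cv2.COLOR_RGB2HSV)
am=(hsv[...,0]<20)&(hsv[...,1]>150)&(C[...,0]<.7)&(C[...,1]<.25)
for nm,lo,hi in [('bodytop',.072,.085),('griptop',.109,.12),('side',.02,.07)]:
    P=C[am&(C[...,2]>lo)&(C[...,2]<hi)]; X=P[:,:2]@ex;Y=P[:,:2]@ey;k=abs(X-451)<15
    print(nm,len(P),np.median(P[:,2]),np.percentile(X,[1,99]).round(1),np.percentile(Y[k],[2,50,98]).round(1) if k.sum()>4 else '')
measure(s,zt=[])
st()
E
```

```text
t 8.45 X 451.0 Y 152.2 z 0.0866 yaw [179.94  -0.    84.22] Fx -0.52 Fy -0.22 Fz -2.79 T [-0.085  0.025  0.035]
bodytop 1506 0.08174095411607943 [417.6 485.8] [157.1 162.3 164.6]
griptop 1401 0.11718743721158223 [432.4 471.8] [151.7 156.5 157.6]
side 1885 0.05041179135831467 [419.  485.2] [163.3 163.8 164.3]
grip [ 437  187   91   27 1833] ((569.3565673828125, 140.4916229248047), (12.385381698608398, 40.92097091674805), 84.18889617919922)
grip [ 424  238   83   26 1909] ((563.3951416015625, 113.8978271484375), (12.93187427520752, 39.904598236083984), 85.01846313476562)
grip [217 261  26  28 256] ((443.0513916015625, 114.12297821044922), (8.422146797180176, 16.50701141357422), 33.07652282714844)
grip [316 261  25  18 225] ((490.0211181640625, 112.3507080078125), (12.203470230102539, 5.163906574249268), 27.37059211730957)
grip [463 315  25   7 142] ((571.7266845703125, 72.7705307006836), (4.821872234344482, 13.8203706741333), 83.478759765625)
grip [460 337  21  20 195] ((574.8506469726562, 52.40610885620117), (8.410698890686035, 11.206486701965332), 38.714176177978516)
t 8.55 X 450.9 Y 152.1 z 0.0865 yaw [179.96  -0.    84.22] Fx -0.08 Fy -0.01 Fz -3.08 T [-0.089  0.062  0.036]
```

View pics/w5.png

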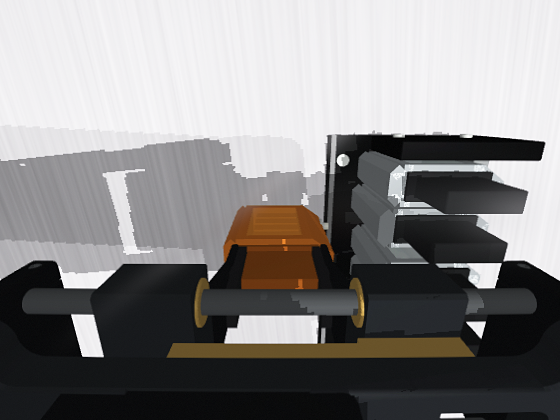

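View pics/d5.png

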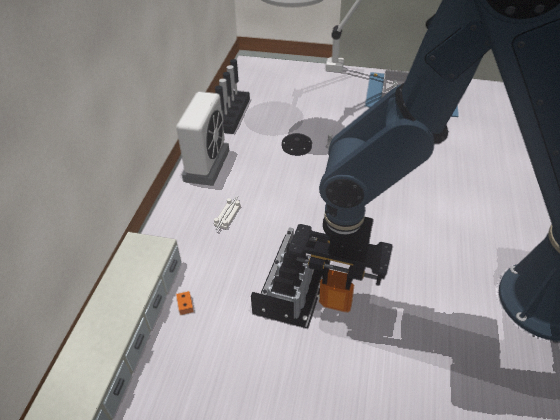

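>>> jog_arm([
  [1,0,0.15,0.03,0],
  [1,0,0.15,0,0],
  [1,0,0.15,0,0],
  [1,0,0.15,0,0],
  [1,0,0.1,0,0],
  [1,0,0.05,0,0],
  [1,0,0.05,0,0],
  [1,0,0.05,0,0],
  [1,0,0,0,0],
  [1,0,0,0,0],
])

```text
time: 9.55
ee_pos: [0.4974, 0.1024, 0.0849]
orientation: [-180.0, 0.0, 84.2]
wrist_force: [-0.3, -1.1, -1.2]
finger_gap: 0.456
```

```bash
python3 - <<'E'
from h import *
st()
s=snap('wrist','w6'); d=snap('scene','s6'); d=snap('side','d6')
z=np.hstack([cv2.resize(d['img'][220:340,230:370],None,fx=2.8,fy=2.8,interpolation=cv2.INTER_CUBIC),cv2.resize(load('s6')['img'][80:200,250:390],None,fx=2.8,fy=2.8,interpolation=cv2.INTER_CUBIC)])
cv2.imwrite('pics/z6.png',np.clip(z[:,:,::-1].astype(int)*1.5,0,255).astype(np.uint8))
measure(s,zt=[])
st()
E
```

```text
t 9.55 X 484.5 Y 152.1 z 0.0849 yaw [-179.98    0.     84.22] Fx -0.16 Fy -1.1 Fz -1.17 T [-0.169  0.058  0.018]
grip [ 374  188   88   27 1974] ((569.7717895507812, 140.52975463867188), (12.281756401062012, 40.78410339355469), 84.39183044433594)
grip [ 362  239   83   27 1899] ((563.6867065429688, 113.93290710449219), (12.457478523254395, 40.62968444824219), 84.41494750976562)
grip [216 262  26  27 266] ((476.2232360839844, 110.57430267333984), (8.027973175048828, 17.113901138305664), 31.42441177368164)
grip [316 262  27  17 241] ((523.7495727539062, 109.02084350585938), (12.720686912536621, 5.002041816711426), 24.404226303100586)
t 9.7 X 484.4 Y 152.1 z 0.085 yaw [-179.98    0.     84.22] Fx -0.25 Fy -0.78 Fz -2.16 T [-0.061  0.052  0.019]
```

View pics/w6.png

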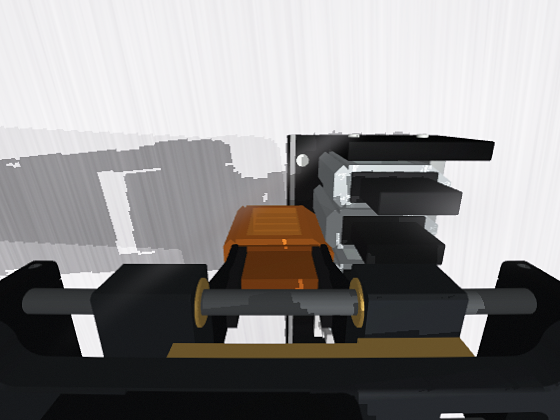

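View pics/z6.png

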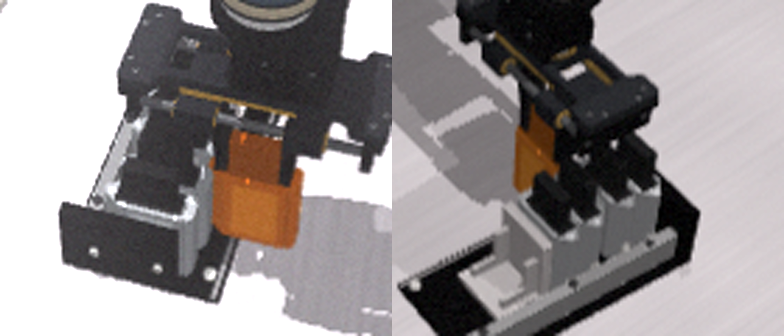

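The nose tip (seen at about (330,245) in the wrist view) is between the chamfered fronts of kit2 and kit3, with no force. Now I'll slide along the left taper, letting it push kit3 aside.

>>> jog_arm([
  [1,0,0.025,0,0],
  [1,0,0.025,0,0],
  [1,-0.01,0.02,0,0],
  [1,-0.0125,0.018,0,0],
  [1,-0.0125,0.018,0,0],
  [1,-0.0125,0.018,0,0],
  [1,-0.0125,0.018,0,0],
  [1,-0.0125,0.018,0,0],
  [1,-0.0125,0.018,0,0],
  [1,-0.0125,0.018,0,0],
])

```text
time: 10.7
ee_pos: [0.5047, 0.0977, 0.0849]
orientation: [-180.0, -0.0, 84.2]
wrist_force: [-1.7, 1.0, -2.2]
finger_gap: 0.461
```

```bash
python3 - <<'E'
from h import *
st()
s=snap('wrist','w7'); 
measure(s,zt=[])
st()
E
```

```text
t 10.7 X 492.2 Y 148.2 z 0.0849 yaw [-179.96   -0.     84.21] Fx -1.78 Fy 0.81 Fz -2.24 T [0.141 0.278 0.086]
grip [ 359  180   89   28 2185] ((569.6106567382812, 140.17515563964844), (12.697628021240234, 40.39296340942383), 84.21196746826172)
grip [ 348  232   83   27 2034] ((563.46826171875, 113.61111450195312), (12.616842269897461, 39.91006088256836), 84.54198455810547)
grip [217 262  25  27 263] ((483.6011657714844, 106.2594985961914), (7.835146427154541, 16.65072250366211), 32.522621154785156)
grip [316 263  26  16 234] ((531.007080078125, 104.328857421875), (12.3989839553833, 4.705621242523193), 24.922657012939453)
t 10.75 X 492.5 Y 148.1 z 0.0849 yaw [-179.99    0.     84.21] Fx -0.76 Fy 0.1 Fz -1.66 T [0.093 0.228 0.021]
```

>>> jog_arm([
  [1,-0.0125,0.018,0,0],
  [1,-0.0125,0.018,0,0],
  [1,-0.0125,0.018,0,0],
  [1,-0.0125,0.018,0,0],
  [1,-0.0125,0.018,0,0],
  [1,-0.0125,0.018,0,0],
  [1,-0.0125,0.018,0,0],
  [1,0,0.02,0,0],
  [1,0,0.02,0,0],
  [1,0,0.02,0,0],
])

```text
time: 11.75
ee_pos: [0.5116, 0.0935, 0.0848]
orientation: [-179.9, 0.0, 84.2]
wrist_force: [-3.6, 2.9, -1.3]
finger_gap: 0.452
```

```bash
python3 - <<'E'
from h import *
st()
s=snap('wrist','w8'); 
d=snap('scene','s8'); d=snap('side','d8')
z=np.hstack([cv2.resize(d['img'][220:340,230:370],None,fx=2.8,fy=2.8,interpolation=cv2.INTER_CUBIC),cv2.resize(load('s8')['img'][80:200,250:390],None,fx=2.8,fy=2.8,interpolation=cv2.INTER_CUBIC)])
cv2.imwrite('pics/z8.png',np.clip(z[:,:,::-1].astype(int)*1.5,0,255).astype(np.uint8))
measure(s,zt=[]); measure(load('s8'),zt=[]);
st()
E
```

```text
t 11.75 X 499.5 Y 144.7 z 0.0848 yaw [-1.7994e+02  1.0000e-02  8.4220e+01] Fx -3.87 Fy 2.49 Fz -1.31 T [ 0.503  0.795 -0.003]
grip [ 345  173   88   28 2279] ((569.6378173828125, 140.0999298095703), (12.700973510742188, 40.6627197265625), 84.39061737060547)
grip [ 335  226   83   26 2046] ((563.7877197265625, 113.80979919433594), (12.534377098083496, 40.33641052246094), 83.7356185913086)
grip [216 262  26  27 263] ((490.4790954589844, 101.73297882080078), (8.021442413330078, 17.13243865966797), 31.59522819519043)
grip [316 263  27  16 235] ((538.0902709960938, 99.91313934326172), (12.669439315795898, 4.906559944152832), 24.887306213378906)
grip [337 131   8   7  34] ((580.5878295898438, 137.79457092285156), (13.014167785644531, 16.751279830932617), 88.96026611328125)
grip [328 136   7   6  27] ((576.54638671875, 111.2690200805664), (11.865839958190918, 13.991523742675781), 5.934687614440918)
grip [307 139  15  12  76] ((564.2840576171875, 67.866455078125), (42.06664276123047, 14.095291137695312), 5.572428226470947)
grip [297 143  15  13  77] ((560.5875244140625, 39.24104309082031), (14.779438972473145, 41.00988006591797), 88.03225708007812)
t 11.9 X 500.2 Y 144.7 z 0.0849 yaw [179.97   0.    84.21] Fx -3.25 Fy 1.95 Fz -3.03 T [0.493 0.824 0.001]
```

View pics/z8.png

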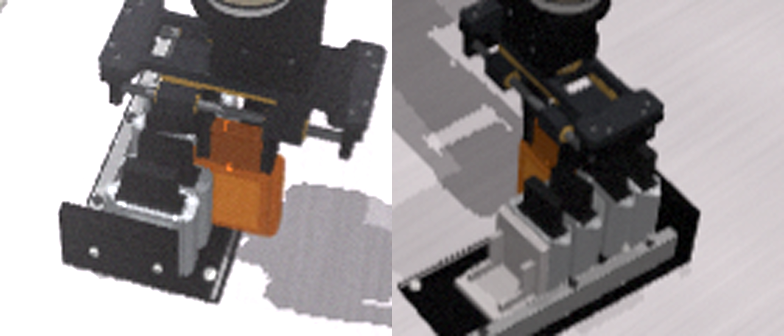

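View pics/w8.png

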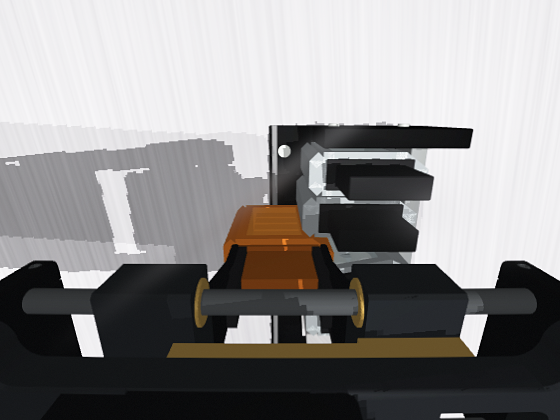

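The views show kit3, kit4 and the bookend fanned a few degrees to the right but upright, and kit2 unmoved. The push is about 4 N. I'll carry on straight in slowly.

>>> jog_arm([
  [1,-0.005,0.02,0,0],
  [1,-0.005,0.02,0,0],
  [1,0,0.02,0,0],
  [1,0,0.02,0,0],
  [1,0,0.02,0,0],
  [1,0,0.02,0,0],
  [1,0,0.02,0,0],
  [1,0,0.02,0,0],
  [1,0,0.02,0,0],
  [1,0,0.02,0,0],
])

```text
time: 12.9
ee_pos: [0.5188, 0.0924, 0.0846]
orientation: [-179.9, 0.0, 84.2]
wrist_force: [-1.3, 3.3, -2.5]
finger_gap: 0.457
```

```bash
python3 - <<'E'
from h import *
st()
s=snap('scene','s9'); measure(s,zt=[])
st()
E
```

```text
t 12.9 X 506.8 Y 144.4 z 0.0846 yaw [-179.85    0.     84.21] Fx -1.67 Fy 3.11 Fz -2.5 T [0.591 0.398 0.043]
grip [306 139  16  12  77] ((563.7294921875, 65.88529205322266), (42.79572677612305, 14.35521411895752), 5.139937877655029)
grip [297 143  14  13  78] ((558.96826171875, 36.89277648925781), (41.20121383666992, 14.358189582824707), 0.9981682300567627)
t 12.95 X 507.8 Y 144.4 z 0.0847 yaw [-179.98   -0.     84.22] Fx -1.98 Fy 3.48 Fz -2.16 T [0.607 0.363 0.05 ]
```

>>> jog_arm([
  [1,0,0.025,0,0],
  [1,0,0.025,0,0],
  [1,0,0.025,0,0],
  [1,0,0.025,0,0],
  [1,0,0.025,0,0],
  [1,0,0.025,0,0],
  [1,0,0.025,0,0],
  [1,0,0.025,0,0],
  [1,0,0.025,0,0],
  [1,0,0.025,0,0],
])

```text
time: 13.95
ee_pos: [0.5297, 0.0913, 0.0849]
orientation: [-180.0, -0.0, 84.2]
wrist_force: [-2.1, 3.8, -2.0]
finger_gap: 0.459
```

```bash
python3 - <<'E'
from h import *
st()
s=snap('scene','s10'); measure(s,zt=[])
st()
E
```

```text
t 13.95 X 517.8 Y 144.4 z 0.0849 yaw [-179.97   -0.     84.21] Fx -2.51 Fy 3.59 Fz -2.01 T [0.729 0.6   0.008]
grip [306 139  15  12  76] ((564.0582275390625, 65.01737213134766), (38.43745040893555, 14.29686164855957), 7.841179370880127)
grip [296 144  15  12  76] ((559.9290771484375, 34.319026947021484), (13.324827194213867, 39.17346954345703), 89.8308334350586)
t 14.0 X 518.1 Y 144.4 z 0.0849 yaw [180.    -0.    84.21] Fx -2.6 Fy 2.93 Fz -1.96 T [0.665 0.613 0.021]
```

>>> jog_arm([
  [1,0,0.025,0,0],
  [1,0,0.025,0,0],
  [1,0,0.025,0,0],
  [1,0,0.025,0,0],
  [1,0,0.025,0,0],
  [1,0,0.025,0,0],
  [1,0,0.025,0,0],
  [1,0,0.025,0,0],
  [1,0,0.025,0,0],
  [1,0,0.025,0,0],
])

```text
time: 15.0
ee_pos: [0.5399, 0.0903, 0.0849]
orientation: [-180.0, -0.0, 84.2]
wrist_force: [-2.7, 3.5, -2.0]
finger_gap: 0.457
```

```bash
python3 - <<'E'
from h import *
st()
s=snap('scene','s11'); measure(s,zt=[])
d=snap('side','d11')
z=np.hstack([cv2.resize(d['img'][220:340,230:370],None,fx=2.8,fy=2.8,interpolation=cv2.INTER_CUBIC),cv2.resize(s['img'][80:200,250:390],None,fx=2.8,fy=2.8,interpolation=cv2.INTER_CUBIC)])
cv2.imwrite('pics/z11.png',np.clip(z[:,:,::-1].astype(int)*1.5,0,255).astype(np.uint8))
st()
E
```

```text
t 15.0 X 528.0 Y 144.4 z 0.0849 yaw [-180.     -0.     84.21] Fx -3.06 Fy 3.21 Fz -1.99 T [0.762 0.674 0.013]
grip [304 140  16  11  77] ((563.2861938476562, 60.561553955078125), (39.947513580322266, 14.586493492126465), 9.396980285644531)
grip [295 144  15  13  84] ((560.5471801757812, 31.986343383789062), (15.728323936462402, 41.17964172363281), 86.66114807128906)
t 15.1 X 528.3 Y 144.3 z 0.085 yaw [179.96  -0.    84.21] Fx -2.72 Fy 3.44 Fz -2.45 T [0.738 0.552 0.102]
```

View pics/z11.png

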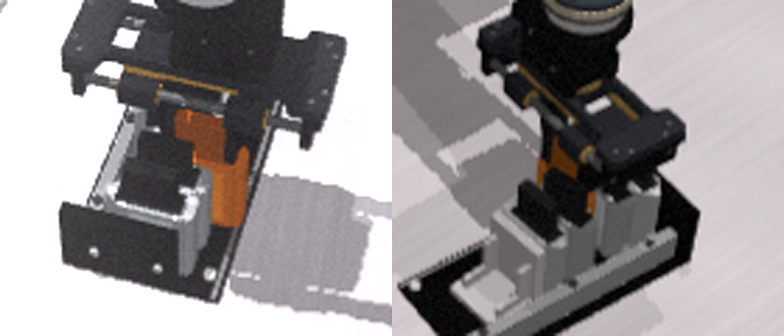

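```bash
python3 - <<'E'
from h import *
s=load('s4'); d=load('d4'); w=load('s0' if 0 else 'scene0')
a=cv2.resize(s['img'][85:150,265:330],None,fx=6,fy=6,interpolation=cv2.INTER_CUBIC)
b=cv2.resize(w['img'][85:150,335:400],None,fx=6,fy=6,interpolation=cv2.INTER_CUBIC)
cv2.imwrite('pics/z4s.png',np.clip(np.hstack([a,b])[:,:,::-1].astype(int)*1.7,0,255).astype(np.uint8))
# predicted screw base & pts in s4: centre X451.4,Y150.4, underside z
for e in [0,2,10,22]:
    X=451.4+35+e; p=(X*ex+150.4*ey)/1e6; print(e,np.round(proj(s,[p[0],p[1],.1543-.0781+.016]),1), 'zoom',np.round((np.array(proj(s,[p[0],p[1],.0922]))-[265,85])*6))
E
```

```text
0 [305.5 129. ] zoom [243. 264.]
2 [306.  129.4] zoom [246. 267.]
10 [307.9 131.3] zoom [258. 278.]
22 [310.8 134.2] zoom [275. 295.]
```

View pics/z4s.png

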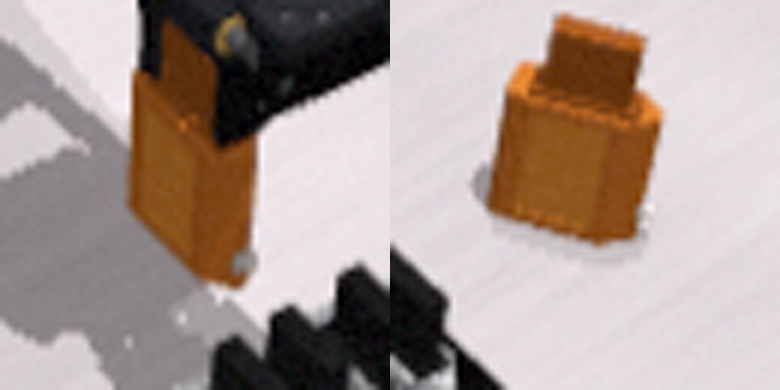

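The zoom of the scene picture, with the cassette held high, shows the stop screw as a short stub at (243,262), about 4 mm long. So home should be near centre X ≈ 548–558. I'll move on but still feel for it.

>>> jog_arm([
  [1,0,0.02,0,0],
  [1,0,0.02,0,0],
  [1,0,0.02,0,0],
  [1,0,0.02,0,0],
  [1,0,0.02,0,0],
  [1,0,0.02,0,0],
  [1,0,0.02,0,0],
  [1,0,0.02,0,0],
  [1,0,0.02,0,0],
  [1,0,0,0,0],
])

```text
time: 16.1
ee_pos: [0.5475, 0.0894, 0.085]
orientation: [179.9, 0.0, 84.2]
wrist_force: [-2.8, 3.1, -2.6]
finger_gap: 0.456
```

```bash
python3 - <<'E'
from h import *
st()
s=snap('scene','s12'); measure(s,zt=[])
st()
E
```

```text
t 16.1 X 535.6 Y 144.3 z 0.085 yaw [179.95   0.    84.21] Fx -3.1 Fy 2.83 Fz -2.65 T [0.776 0.544 0.047]
grip [304 140  15  12  80] ((562.394287109375, 60.66277313232422), (39.98560333251953, 16.987258911132812), 9.412424087524414)
grip [295 144  15  13  82] ((558.3302612304688, 31.489295959472656), (42.0195198059082, 14.291659355163574), 2.938001871109009)
t 16.15 X 535.6 Y 144.3 z 0.085 yaw [179.95   0.    84.21] Fx -1.87 Fy 3.29 Fz -2.71 T [0.703 0.46  0.053]
```

>>> jog_arm([
  [1,0,0.015,0,0],
  [1,0,0.015,0,0],
  [1,0,0.015,0,0],
  [1,0,0.015,0,0],
  [1,0,0.015,0,0],
  [1,0,0.015,0,0],
  [1,0,0.015,0,0],
  [1,0,0.015,0,0],
  [1,0,0.015,0,0],
  [1,0,0,0,0],
])

```text
time: 17.15
ee_pos: [0.5527, 0.0889, 0.085]
orientation: [180.0, 0.0, 84.2]
wrist_force: [-0.6, 1.6, -1.2]
finger_gap: 0.458
```

```bash
python3 - <<'E'
from h import *
st()
s=snap('scene','s13'); measure(s,zt=[])
s=snap('wrist','w13'); measure(s,zt=[])
z=cv2.resize(load('s13')['img'][80:220,250:390],None,fx=4,fy=4,interpolation=cv2.INTER_CUBIC)
cv2.imwrite('pics/z13.png',np.clip(z[:,:,::-1].astype(int)*1.6,0,255).astype(np.uint8))
st()
E
```

```text
t 17.15 X 540.8 Y 144.3 z 0.085 yaw [179.97   0.    84.22] Fx -0.73 Fy 1.54 Fz -1.18 T [0.344 0.252 0.014]
grip [303 140  16  12  81] ((561.9114379882812, 59.658058166503906), (41.03715133666992, 14.767231941223145), 4.801867485046387)
grip [295 144  15  13  79] ((559.6514282226562, 32.234256744384766), (14.485270500183105, 40.67765808105469), 89.62315368652344)
grip [ 260  172   85   27 2178] ((569.852783203125, 140.49002075195312), (11.983513832092285, 39.817420959472656), 83.95291137695312)
grip [ 255  224   81   27 1999] ((564.2078247070312, 114.39807891845703), (12.715232849121094, 40.26480484008789), 83.1300277709961)
grip [216 262  26  27 259] ((531.5789184570312, 97.43241119384766), (8.10356330871582, 16.793439865112305), 32.76913833618164)
grip [316 262  26  17 239] ((578.6842651367188, 95.41639709472656), (12.660143852233887, 5.390769958496094), 28.979673385620117)
grip [ 263  316   69   27 1352] ((560.650634765625, 59.06648635864258), (37.36685562133789, 13.665733337402344), 1.6780619621276855)
t 17.25 X 540.8 Y 144.2 z 0.085 yaw [1.7996e+02 1.0000e-02 8.4220e+01] Fx -0.6 Fy 2.33 Fz -1.53 T [ 0.314  0.192 -0.01 ]
```

View pics/z13.png

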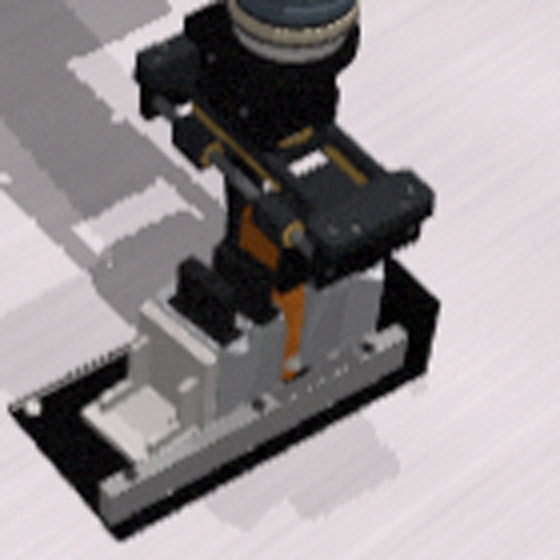

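View pics/w13.png

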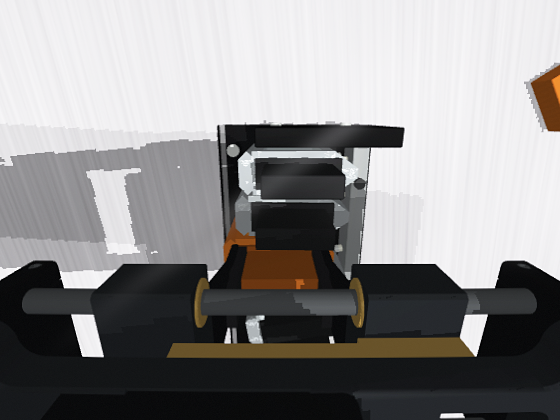

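>>> jog_arm([
  [1,0,0.01,0,0],
  [1,0,0.01,0,0],
  [1,0,0.01,0,0],
  [1,0,0.01,0,0],
  [1,0,0.01,0,0],
  [1,0,0.01,0,0],
  [1,0,0.01,0,0],
  [1,0,0.01,0,0],
  [1,0,0,0,0],
  [1,0,0,0,0],
])

```text
time: 18.25
ee_pos: [0.5557, 0.0885, 0.085]
orientation: [180.0, 0.0, 84.2]
wrist_force: [-0.3, 1.5, -1.7]
finger_gap: 0.456
```

```bash
python3 - <<'E'
from h import *
st()
s=snap('scene','s14'); measure(s,zt=[])
C=cloud(s); m=(C[...,2]>.03)&(C[...,2]<.0385)&(C[...,0]>.57)&(C[...,0]<.66)&(C[...,1]<.2)&(C[...,1]>-.06)
P=C[m]; X=P[:,:2]@ex; Y=P[:,:2]@ey
top=abs(P[:,2]-.036)<.0025
for y0 in range(10,200,20):
    k=top&(abs(Y-y0)<10); print(y0,k.sum(),np.percentile(X[k],[2,10,50,90,98]).round(1) if k.sum()>3 else '')
st()
E
```

```text
t 18.25 X 544.0 Y 144.3 z 0.085 yaw [1.7998e+02 1.0000e-02 8.4220e+01] Fx -0.47 Fy 1.47 Fz -1.73 T [0.223 0.165 0.047]
grip [303 140  15  12  75] ((560.288818359375, 58.14111328125), (40.49102783203125, 15.391536712646484), 7.846292018890381)
grip [295 144  15  12  82] ((558.8636474609375, 32.00798797607422), (41.584312438964844, 14.81723690032959), 6.142869472503662)
10 24 [596.  596.9 600.  605.4 606.4]
30 24 [594.2 594.8 601.  606.4 607. ]
50 29 [574.9 591.1 598.8 605.7 606.7]
70 35 [575.6 576.6 598.1 604.3 605.9]
90 36 [578.2 580.  597.7 605.2 605.7]
110 45 [576.7 579.7 598.1 605.4 606.4]
130 31 [580.1 594.4 599.9 604.3 605.5]
150 33 [569.2 574.  599.1 604.7 605.6]
170 33 [572.6 577.6 598.1 604.2 606.3]
190 34 [572.5 575.8 597.3 604.3 605.5]
t 18.3 X 543.9 Y 144.3 z 0.085 yaw [1.7998e+02 1.0000e-02 8.4220e+01] Fx -0.44 Fy 1.34 Fz -2.9 T [ 0.223  0.18  -0.006]
```

>>> jog_arm([
  [1,0,0.01,0,0],
  [1,0,0.01,0,0],
  [1,0,0.01,0,0],
  [1,0,0.01,0,0],
  [1,0,0.01,0,0],
  [1,0,0.01,0,0],
  [1,0,0.01,0,0],
  [1,0,0,0,0],
  [1,0,0,0,0],
  [1,0,0,0,0],
])

```text
time: 19.3
ee_pos: [0.5585, 0.0883, 0.085]
orientation: [180.0, 0.0, 84.2]
wrist_force: [-0.3, 1.7, -2.5]
finger_gap: 0.453
```

```bash
python3 -c "
from h import *
st()"
```

```text
t 19.3 X 546.7 Y 144.3 z 0.085 yaw [179.98   0.    84.21] Fx -0.52 Fy 1.68 Fz -2.49 T [0.191 0.133 0.046]
```

>>> jog_arm([
  [1,0,0.007,0,0],
  [1,0,0.007,0,0],
  [1,0,0.006,0,0],
  [1,0,0.005,0,0],
  [1,0,0,0,0],
  [1,0,0,0,0],
  [1,0,0,0,0],
  [1,0,0,0,0],
  [1,0,0,0,0],
  [1,0,0,0,0],
])

```text
time: 20.3
ee_pos: [0.5594, 0.0883, 0.085]
orientation: [180.0, 0.0, 84.2]
wrist_force: [0.3, 1.9, -3.0]
finger_gap: 0.451
```

```bash
python3 -c "
from h import *
st()"
```

```text
t 20.3 X 547.6 Y 144.3 z 0.085 yaw [179.99   0.    84.21] Fx 0.07 Fy 1.88 Fz -2.95 T [ 0.227  0.131 -0.018]
```

>>> jog_arm([
  [1,0,0.005,0,0],
  [1,0,0.005,0,0],
  [1,0,0.005,0,0],
  [1,0,0.005,0,0],
  [1,0,0.005,0,0],
  [1,0,0.005,0,0],
  [1,0,0,0,0],
  [1,0,0,0,0],
  [1,0,0,0,0],
  [1,0,0,0,0],
])

```text
time: 21.3
ee_pos: [0.5606, 0.0881, 0.0849]
orientation: [180.0, 0.0, 84.2]
wrist_force: [-0.3, 0.9, -1.9]
finger_gap: 0.456
```

```bash
python3 -c "
from h import *
st()"
```

```text
t 21.3 X 548.8 Y 144.3 z 0.0849 yaw [179.99   0.    84.21] Fx -0.36 Fy 0.82 Fz -1.9 T [0.167 0.077 0.023]
```

>>> jog_arm([
  [1,0,0.005,0,0],
  [1,0,0.005,0,0],
  [1,0,0.005,0,0],
  [1,0,0.005,0,0],
  [1,0,0.005,0,0],
  [1,0,0,0,0],
  [1,0,0,0,0],
  [1,0,0,0,0],
  [1,0,0,0,0],
  [1,0,0,0,0],
])

```text
time: 22.3
ee_pos: [0.5616, 0.0881, 0.085]
orientation: [180.0, -0.0, 84.2]
wrist_force: [0.2, 0.7, -1.9]
finger_gap: 0.455
```

```bash
python3 -c "
from h import *
st()"
```

```text
t 22.3 X 549.8 Y 144.3 z 0.085 yaw [179.99  -0.    84.21] Fx 0.08 Fy 0.74 Fz -1.87 T [ 0.18   0.139 -0.022]
```

>>> jog_arm([
  [1,0,0.005,0,0],
  [1,0,0.005,0,0],
  [1,0,0.005,0,0],
  [1,0,0.005,0,0],
  [1,0,0.005,0,0],
  [1,0,0,0,0],
  [1,0,0,0,0],
  [1,0,0,0,0],
  [1,0,0,0,0],
  [1,0,0,0,0],
])

```text
time: 23.3
ee_pos: [0.5626, 0.088, 0.0849]
orientation: [180.0, -0.0, 84.2]
wrist_force: [-1.0, 0.9, -2.2]
finger_gap: 0.457
```

```bash
python3 -c "
from h import *
st()"
```

```text
t 23.3 X 550.8 Y 144.4 z 0.0849 yaw [180.    -0.    84.21] Fx -1.12 Fy 0.78 Fz -2.17 T [0.175 0.1   0.041]
```

>>> jog_arm([
  [1,0,0.005,0,0],
  [1,0,0.005,0,0],
  [1,0,0.005,0,0],
  [1,0,0.005,0,0],
  [1,0,0,0,0],
  [1,0,0,0,0],
  [1,0,0,0,0],
  [1,0,0,0,0],
  [1,0,0,0,0],
  [1,0,0,0,0],
])

```text
time: 24.3
ee_pos: [0.5634, 0.0878, 0.085]
orientation: [180.0, 0.0, 84.2]
wrist_force: [0.1, 0.4, -1.9]
finger_gap: 0.452
```

```bash
python3 -c "
from h import *
st()"
```

```text
t 24.3 X 551.6 Y 144.3 z 0.085 yaw [179.99   0.    84.21] Fx 0.06 Fy 0.46 Fz -1.93 T [0.065 0.036 0.019]
```

>>> jog_arm([
  [1,0,0.005,0,0],
  [1,0,0.005,0,0],
  [1,0,0.005,0,0],
  [1,0,0.005,0,0],
  [1,0,0.005,0,0],
  [1,0,0,0,0],
  [1,0,0,0,0],
  [1,0,0,0,0],
  [1,0,0,0,0],
  [1,0,0,0,0],
])

```text
time: 25.3
ee_pos: [0.5643, 0.0878, 0.0849]
orientation: [180.0, 0.0, 84.2]
wrist_force: [-0.8, -0.1, -2.9]
finger_gap: 0.457
```

```bash
python3 -c "
from h import *
st()"
```

```text
t 25.3 X 552.6 Y 144.3 z 0.0849 yaw [180.     0.    84.21] Fx -0.82 Fy -0.17 Fz -2.93 T [0.076 0.06  0.064]
```

>>> jog_arm([
  [1,0,0.005,0,0],
  [1,0,0.005,0,0],
  [1,0,0.005,0,0],
  [1,0,0.005,0,0],
  [1,0,0,0,0],
  [1,0,0,0,0],
  [1,0,0,0,0],
  [1,0,0,0,0],
  [1,0,0,0,0],
  [1,0,0,0,0],
])

```text
time: 26.3
ee_pos: [0.5652, 0.0877, 0.085]
orientation: [180.0, 0.0, 84.2]
wrist_force: [0.4, 0.8, -1.6]
finger_gap: 0.456
```

```bash
python3 -c "
from h import *
st()
s=snap('scene','s15'); measure(s,zt=[])
z=cv2.resize(s['img'][80:220,250:390],None,fx=4,fy=4,interpolation=cv2.INTER_CUBIC)
cv2.imwrite('pics/z15.png',np.clip(z[:,:,::-1].astype(int)*1.6,0,255).astype(np.uint8))
st()
"
```

```text
t 26.3 X 553.4 Y 144.3 z 0.085 yaw [179.99   0.    84.21] Fx 0.3 Fy 0.88 Fz -1.65 T [0.047 0.053 0.022]
grip [303 140  15  12  80] ((561.6384887695312, 57.261226654052734), (14.71097183227539, 40.67852020263672), 87.98725891113281)
grip [295 144  15  13  81] ((558.7572021484375, 31.10026741027832), (42.313419342041016, 14.869872093200684), 3.1198694705963135)
t 26.35 X 553.4 Y 144.4 z 0.085 yaw [179.99  -0.    84.21] Fx -0.59 Fy 0.06 Fz -2.11 T [ 0.111  0.056 -0.029]
```

View pics/z15.png

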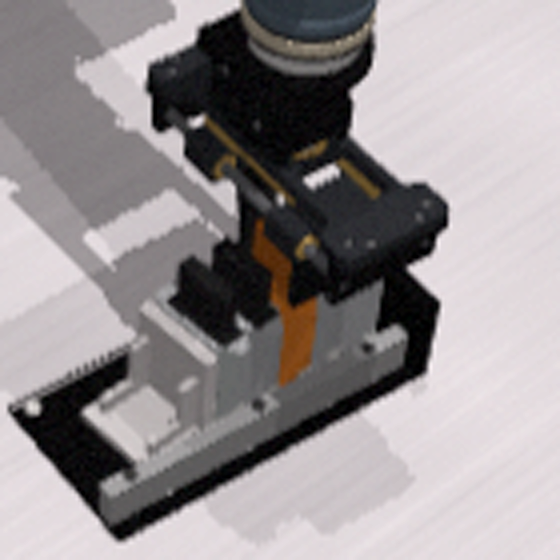

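The amber cassette stands upright at (290,330 in the zoom), with its body nearly level with its neighbours and all of them upright. There's no stop force yet, so I keep creeping.

>>> jog_arm([
  [1,0,0.005,0,0],
  [1,0,0.005,0,0],
  [1,0,0.005,0,0],
  [1,0,0.005,0,0],
  [1,0,0,0,0],
  [1,0,0,0,0],
  [1,0,0,0,0],
  [1,0,0,0,0],
  [1,0,0,0,0],
  [1,0,0,0,0],
])

```text
time: 27.35
ee_pos: [0.5659, 0.0876, 0.0849]
orientation: [180.0, 0.0, 84.2]
wrist_force: [0.3, 0.5, -1.5]
finger_gap: 0.456
```

```bash
python3 -c "
from h import *
st()"
```

```text
t 27.35 X 554.2 Y 144.3 z 0.0849 yaw [180.     0.    84.21] Fx 0.29 Fy 0.49 Fz -1.47 T [0.065 0.012 0.021]
```

>>> jog_arm([
  [1,0,0.005,0,0],
  [1,0,0.005,0,0],
  [1,0,0.005,0,0],
  [1,0,0.005,0,0],
  [1,0,0,0,0],
  [1,0,0,0,0],
  [1,0,0,0,0],
  [1,0,0,0,0],
  [1,0,0,0,0],
  [1,0,0,0,0],
])

```text
time: 28.35
ee_pos: [0.5662, 0.0876, 0.0849]
orientation: [-179.9, 0.0, 84.2]
wrist_force: [-2.9, 1.0, -2.2]
finger_gap: 0.451
```

```bash
python3 -c "
from h import *
st()"
```

```text
t 28.35 X 554.5 Y 144.3 z 0.0849 yaw [-179.94    0.     84.22] Fx -2.96 Fy 0.7 Fz -2.16 T [0.138 0.66  0.028]
```

Contact felt: Fx jumped to -3 N, Ty rose to 0.66, and the TCP lags by 0.5 mm. I'll set it down onto the plate before the final push.

>>> jog_arm([
  [1,0,0,0.005,0],
  [1,0,0,0.005,0],
  [1,0,0,0.005,0],
  [1,0,0,0,0],
  [1,0,0,0,0],
  [1,0,0,0,0],
  [1,0,0,0,0],
  [1,0,0,0,0],
  [1,0,0,0,0],
  [1,0,0,0,0],
])

```text
time: 29.35
ee_pos: [0.5663, 0.0876, 0.0842]
orientation: [-179.9, 0.0, 84.2]
wrist_force: [-5.2, 1.7, -0.2]
finger_gap: 0.455
```

```bash
python3 -c "
from h import *
st()
snap('scene','s16');st()"
```

```text
t 29.35 X 554.5 Y 144.3 z 0.0842 yaw [-179.95    0.     84.22] Fx -5.38 Fy 1.15 Fz -0.15 T [0.118 1.068 0.023]
t 29.4 X 554.5 Y 144.3 z 0.0842 yaw [-179.95    0.     84.21] Fx -4.1 Fy 0.43 Fz -0.55 T [0.201 1.06  0.043]
```

>>> jog_arm([
  [1,0,0.004,0,0],
  [1,0,0.004,0,0],
  [1,0,0.002,0,0],
  [1,0,0,0,0],
  [1,0,0,0,0],
  [1,0,0,0,0],
  [1,0,0,0,0],
  [1,0,0,0,0],
  [1,0,0,0,0],
  [1,0,0,0,0],
])

```text
time: 30.4
ee_pos: [0.5664, 0.0875, 0.0842]
orientation: [-179.9, 0.0, 84.2]
wrist_force: [-5.0, 0.6, -0.5]
finger_gap: 0.455
```

```bash
python3 -c "
from h import *
st()
snap('scene','s17');st()"
```

```text
t 30.4 X 554.6 Y 144.3 z 0.0842 yaw [-179.91    0.     84.21] Fx -5.01 Fy 0.13 Fz -0.52 T [ 0.195  1.21  -0.003]
t 30.45 X 554.6 Y 144.3 z 0.0842 yaw [-1.7991e+02  1.0000e-02  8.4210e+01] Fx -5.0 Fy 1.21 Fz -0.63 T [0.172 1.246 0.008]
```

>>> jog_arm([
  [1,0,0.005,0,0],
  [1,0,0.005,0,0],
  [1,0,0.005,0,0],
  [1,0,0,0,0],
  [1,0,0,0,0],
  [1,0,0,0,0],
  [1,0,0,0,0],
  [1,0,0,0,0],
  [1,0,0,0,0],
  [1,0,0,0,0],
])

```text
time: 31.45
ee_pos: [0.5665, 0.0876, 0.0842]
orientation: [-179.8, 0.0, 84.2]
wrist_force: [-6.3, 2.0, -0.6]
finger_gap: 0.457
```

```bash
python3 -c "
from h import *
st()
snap('scene','s18');st()"
```

```text
t 31.45 X 554.7 Y 144.4 z 0.0842 yaw [-1.7985e+02  1.0000e-02  8.4220e+01] Fx -6.51 Fy 1.32 Fz -0.55 T [0.216 1.361 0.029]
t 31.5 X 554.7 Y 144.3 z 0.0842 yaw [-1.7985e+02  1.0000e-02  8.4220e+01] Fx -6.44 Fy 0.91 Fz -0.94 T [ 0.202  1.383 -0.008]
```

>>> jog_arm([
  [1,0,0.005,0,0],
  [1,0,0.005,0,0],
  [1,0,0.005,0,0],
  [1,0,0,0,0],
  [1,0,0,0,0],
  [1,0,0,0,0],
  [1,0,0,0,0],
  [1,0,0,0,0],
  [1,0,0,0,0],
  [1,0,0,0,0],
])

```text
time: 32.5
ee_pos: [0.5666, 0.0875, 0.0841]
orientation: [-179.8, 0.0, 84.2]
wrist_force: [-6.0, 1.8, 0.1]
finger_gap: 0.452
```

```bash
python3 -c "
from h import *
st()
s=snap('scene','s19');st();measure(s,zt=[.078])
snap('side','d19');st()"
```

```text
t 32.5 X 554.8 Y 144.3 z 0.0841 yaw [-1.7979e+02  1.0000e-02  8.4220e+01] Fx -6.18 Fy 1.15 Fz 0.13 T [ 0.215  1.492 -0.025]
t 32.55 X 554.8 Y 144.3 z 0.0841 yaw [-1.7978e+02  1.0000e-02  8.4220e+01] Fx -6.46 Fy 0.19 Fz -0.24 T [0.235 1.521 0.009]
amber z 0.078 48 0.0776 ((583.797607421875, 78.68492889404297), (33.88839340209961, 16.777164459228516), 14.43344497680664)
grip [303 140  15  12  78] ((562.134765625, 58.256874084472656), (39.15195083618164, 14.355074882507324), 1.7918787002563477)
grip [295 144  15  13  83] ((559.643310546875, 32.51240158081055), (39.76487350463867, 15.51705265045166), 1.1579669713974)
t 32.6 X 554.8 Y 144.3 z 0.0841 yaw [-1.7978e+02  1.0000e-02  8.4220e+01] Fx -6.58 Fy 0.4 Fz 0.8 T [ 0.231  1.419 -0.002]
```

>>> jog_arm([
  [1,0,0.005,0,0],
  [1,0,0.005,0,0],
  [1,0,0.005,0,0],
  [1,0,0.005,0,0],
  [1,0,0,0,0],
  [1,0,0,0,0],
  [1,0,0,0,0],
  [1,0,0,0,0],
  [1,0,0,0,0],
  [1,0,0,0,0],
])

```text
time: 33.6
ee_pos: [0.5667, 0.0875, 0.084]
orientation: [-179.7, 0.0, 84.2]
wrist_force: [-7.9, 1.3, 1.1]
finger_gap: 0.456
```

```bash
python3 -c "
from h import *
st()
s=snap('wrist','w20');st();measure(s,zt=[.078])
snap('side','d20');st()"
```

```text
t 33.6 X 555.0 Y 144.3 z 0.084 yaw [-1.797e+02  1.000e-02  8.422e+01] Fx -8.03 Fy 0.5 Fz 1.12 T [0.232 1.7   0.019]
t 33.65 X 555.0 Y 144.3 z 0.084 yaw [-1.797e+02  1.000e-02  8.422e+01] Fx -6.5 Fy 0.08 Fz 0.17 T [0.259 1.732 0.019]
amber z 0.078 185 0.0787 ((576.9895629882812, 93.80998992919922), (13.039775848388672, 53.22038269042969), 76.44242095947266)
grip [ 230  173   85   27 2252] ((570.0645751953125, 140.3234405517578), (12.154670715332031, 39.87880325317383), 84.31134796142578)
grip [ 226  224   81   28 2036] ((564.0125122070312, 114.28162384033203), (12.62258529663086, 39.87417221069336), 83.27249908447266)
grip [216 263  26  26 257] ((545.6334838867188, 95.52149963378906), (7.734857082366943, 17.262802124023438), 30.532686233520508)
grip [316 264  27  15 247] ((593.0770874023438, 94.2712631225586), (12.857182502746582, 5.3460164070129395), 27.74173355102539)
grip [ 238  316   72   27 1620] ((561.998779296875, 58.67046356201172), (39.4301872253418, 13.110072135925293), 0.6141601204872131)
t 33.7 X 555.0 Y 144.3 z 0.084 yaw [-1.797e+02  1.000e-02  8.422e+01] Fx -7.24 Fy 0.69 Fz 0.41 T [0.246 1.665 0.027]
```

View pics/w20.png

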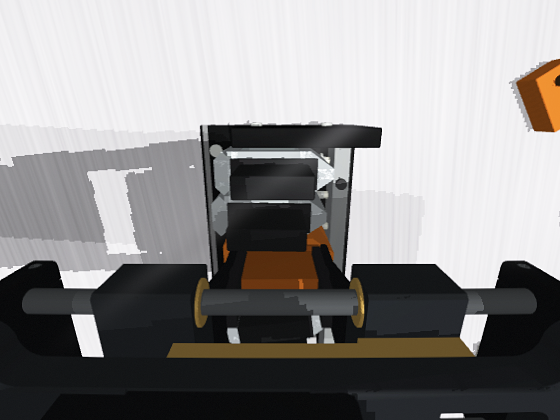

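Home is felt at about 7 N against the bar with no further travel. I'll let go by opening part way while holding position.

>>> jog_arm([
  [0.35,0,0,0,0],
  [0.35,0,0,0,0],
  [0.35,0,0,0,0],
  [0.35,0,0,0,0],
  [0.35,0,0,0,0],
  [0.35,0,0,0,0],
  [0.35,0,0,0,0],
  [0.35,0,0,0,0],
  [0.35,0,0,0,0],
  [0.35,0,0,0,0],
])

```text
time: 34.7
ee_pos: [0.5691, 0.0873, 0.0843]
orientation: [180.0, 0.0, 84.2]
wrist_force: [0.1, -0.3, 0.4]
finger_gap: 0.65
```

```bash
python3 -c "
from h import *
st()
s=snap('wrist','w21')"
```

```text
t 34.7 X 557.4 Y 144.3 z 0.0843 yaw [180.     0.    84.22] Fx 0.14 Fy -0.33 Fz 0.45 T [-0.101  0.089  0.055]
```

View pics/w21.png

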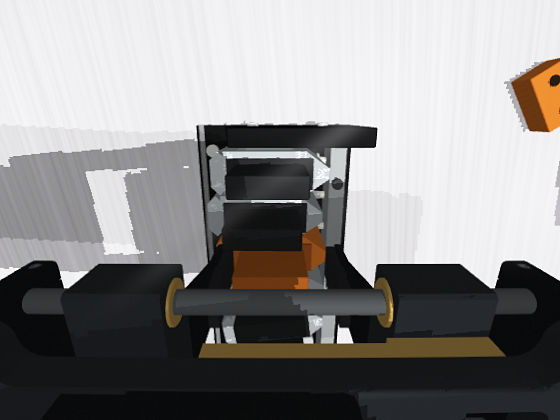

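The jaws are clear of both ends of the amber block at (270,265), and forces are zero. I'll back straight up.

>>> jog_arm([
  [0.35,0,-0.05,-0.1,0],
  [0.35,0,0,-0.2,0],
  [0.35,0,0,-0.3,0],
  [0.35,0,0,-0.4,0],
  [0.35,0,0,-0.5,0],
  [0.35,0,0,-0.6,0],
  [0.35,0,0,-0.6,0],
  [0.35,0,0,-0.6,0],
  [0.35,0,0,-0.4,0],
  [0.35,0,0,0,0],
])

```text
time: 35.75
ee_pos: [0.5691, 0.0875, 0.2362]
orientation: [179.6, -0.0, 84.2]
wrist_force: [0.1, 0.2, 0.6]
finger_gap: 0.644
```

```bash
python3 -c "
from h import *
st()
w=snap('wrist','w22');s=snap('scene','s22');d=snap('side','d22')
measure(w,zt=[.078,.114]);measure(s,zt=[.078,.114]);measure(d,zt=[.078,.114])
z=np.hstack([cv2.resize(d['img'][215:335,240:350],(400,436),interpolation=cv2.INTER_CUBIC),cv2.resize(s['img'][110:220,245:365],(400,436)[::1],interpolation=cv2.INTER_CUBIC)])
cv2.imwrite('pics/z22.png',np.clip(z[:,:,::-1].astype(int)*1.6,0,255).astype(np.uint8))
"
```

```text
t 35.75 X 557.3 Y 144.5 z 0.2362 yaw [ 1.7957e+02 -3.0000e-02  8.4220e+01] Fx 0.12 Fy 0.22 Fz 0.55 T [-0.114  0.095  0.037]
amber z 0.078 461 0.0788 ((565.2638549804688, 87.5989990234375), (24.911630630493164, 69.38312530517578), 84.87783813476562)
amber z 0.114 431 0.1144 ((565.1171875, 87.67061614990234), (11.398687362670898, 39.01688766479492), 84.43787384033203)
grip [252 145  41  13 530] ((569.85302734375, 140.61383056640625), (11.391148567199707, 38.93492126464844), 84.22734069824219)
grip [249 172  41  13 511] ((564.0030517578125, 114.38621520996094), (11.637923240661621, 39.94388961791992), 83.78804779052734)
grip [254 198  16   7  26] ((553.3778686523438, 94.10494995117188), (15.588767051696777, 5.340930938720703), 15.030960083007812)
grip [254 222  39  16 449] ((561.9315795898438, 59.028961181640625), (39.4022216796875, 12.462699890136719), 2.019315719604492)
grip [255 245  38  15 413] ((559.9361572265625, 33.34978103637695), (39.175498962402344, 12.052950859069824), 1.579814076423645)
amber z 0.078 64 0.0781 ((566.028564453125, 91.73535919189453), (25.972780227661133, 65.7
[... 732 characters left out ...]
(25.470069885253906, 14.49075984954834), 85.7315902709961)
grip [289 239  19   7  90] ((558.1591796875, 32.70526123046875), (39.895503997802734, 16.074636459350586), 2.759275197982788)
grip [285 248  20   7  95] ((560.2687377929688, 59.42928695678711), (40.415889739990234, 14.639248847961426), 2.1036550998687744)
grip [281 257  20   9  94] ((563.4398803710938, 89.01041412353516), (14.959115028381348, 39.05474090576172), 86.58495330810547)
grip [279 267  20   9 102] ((561.9835205078125, 114.66803741455078), (13.966407775878906, 39.573551177978516), 82.9571533203125)
grip [274 276  20  10 108] ((567.6442260742188, 141.65113830566406), (13.883406639099121, 38.70668411254883), 86.63245391845703)
```

View pics/z22.png

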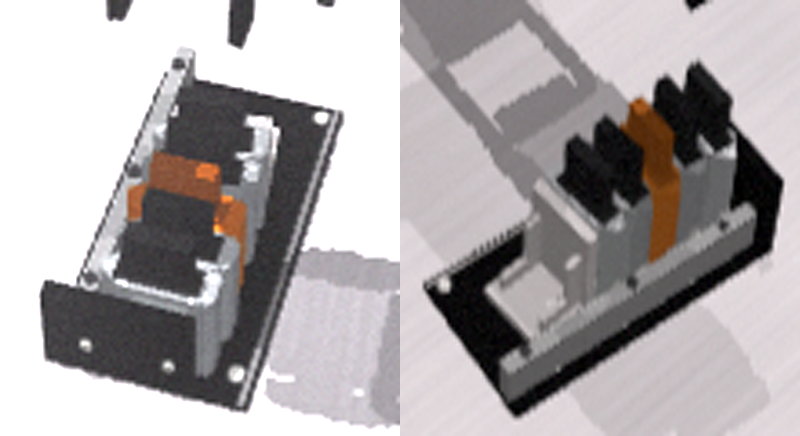

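View pics/w22.png

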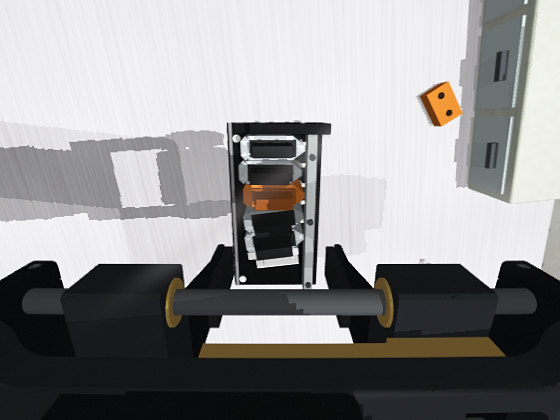

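```bash
python3 -c "
from h import *
for f in ['w6','w13','w20','w21','w22']:
    s=load(f); C=cloud(s); hsv=cv2.cvtColor(s['img'],cv2.COLOR_RGB2HSV)
    am=(hsv[...,0]<20)&(hsv[...,1]>150)&(C[...,0]<.65)&(C[...,1]<.2)
    k1=(abs(C[...,2]-.114)<.003)&(abs(C[...,1]-.1405)<.012)&(abs(C[...,0]-.57)<.03)
    for nm,m in [('ambgrip',am&(abs(C[...,2]-.115)<.004)),('ambbody',am&(abs(C[...,2]-.079)<.004)),('k1',k1)]:
        P=C[m]; X=P[:,:2]@ex; 
        if len(X)>10: print(f,nm,len(X),np.percentile(X,[0.5,1,3,97,99,99.5]).round(1),'z',np.median(P[:,2]).round(4))
"
```

```text
w6 ambgrip 1121 [465.8 466.  466.9 504.5 505.3 505.7] z 0.1159
w6 ambbody 1219 [450.8 451.  451.8 517.2 519.2 519.6] z 0.0803
w6 k1 2100 [532.7 532.8 533.1 571.2 572.1 572.4] z 0.1145
w13 ambgrip 1147 [522.2 522.3 523.2 560.9 561.8 562.3] z 0.1159
w13 ambbody 407 [507.1 507.1 507.3 575.7 576.  576.3] z 0.0805
w13 k1 2160 [532.9 533.1 533.9 571.2 572.1 572.3] z 0.1145
w20 ambgrip 1094 [529.9 530.1 537.1 574.9 575.9 576.4] z 0.1149
w20 ambbody 278 [520.5 520.5 520.7 589.7 589.9 590. ] z 0.0795
w20 k1 2200 [533.  533.3 534.1 571.4 572.2 572.4] z 0.1145
w21 ambgrip 1127 [533.6 534.1 535.  572.  572.9 573. ] z 0.1143
w21 ambbody 631 [518.8 519.5 521.9 586.6 587.2 587.4] z 0.0791
w21 k1 2197 [533.  533.3 534.1 571.4 572.2 572.4] z 0.1144
w22 ambgrip 421 [534.1 534.9 536.  571.7 572.7 572.8] z 0.1145
w22 ambbody 472 [519.  519.2 520.2 586.  587.2 587.8] z 0.0789
w22 k1 514 [533.3 533.5 534.3 571.1 572.  572. ] z 0.1145
```

The pictures show all cassettes upright and the amber one in place. But comparing the wrist pictures before and after release, the grip block's front end went from X 576.4 to 573.0. The cassette was knocked back about 3 mm when the jaws opened, so it needs re-seating and a gentler release. I'll check where the arm has settled first.

```bash
python3 -c "
from h import *
st()
s=snap('wrist','w23');st()
C=cloud(s); hsv=cv2.cvtColor(s['img'],cv2.COLOR_RGB2HSV)
am=(hsv[...,0]<20)&(hsv[...,1]>150)&(C[...,0]<.65)&(C[...,1]<.2)
for z in (.115,.079):
    P=C[am&(abs(C[...,2]-z)<.004)];X=P[:,:2]@ex;Y=P[:,:2]@ey;print(np.percentile(X,[.5,1,99,99.5]),np.percentile(Y,[1,99]))
"
```

```text
t 35.9 X 554.7 Y 144.3 z 0.2321 yaw [-179.95    0.     84.21] Fx -0.23 Fy 0.36 Fz 0.57 T [-0.108  0.052  0.012]
t 35.95 X 554.5 Y 144.3 z 0.2315 yaw [-1.7988e+02  1.0000e-02  8.4210e+01] Fx 0.01 Fy -0.21 Fz 0.09 T [-0.099  0.074  0.015]
[533.30879684 533.76484532 572.9998517  573.00763474] [138.79593022 156.18798736]
[519.11053592 519.9734582  587.25834973 587.40548062] [132.34116894 156.58974935]
```

>>> jog_arm([
  [0.35,0,-0.09,0.2,0],
  [0.35,0,0,0.5,0],
  [0.35,0,0,0.6,0],
  [0.35,0,0,0.6,0],
  [0.35,0,0,0.5,0],
  [0.35,0,0,0.5,0],
  [0.35,0,0,0.3,0],
  [0.35,0,0,0.3,0],
  [0.35,0,0,0.1,0],
  [0.35,0,0,0.07,0],
])

```text
time: 36.95
ee_pos: [0.5635, 0.0878, 0.0852]
orientation: [-180.0, 0.0, 84.2]
wrist_force: [-0.8, -1.2, -0.2]
finger_gap: 0.648
```

>>> jog_arm([
  [0.35,0,0,0,0],
  [0.45,0,0,0,0],
  [0.5,0,0,0,0],
  [0.52,0,0,0,0],
  [0.54,0,0,0,0],
  [0.56,0,0,0,0],
  [0.6,0,0,0,0],
  [0.7,0,0,0,0],
  [1,0,0,0,0],
  [1,0,0,0,0],
], squeeze=25)

```text
time: 37.95
ee_pos: [0.564, 0.0878, 0.0859]
orientation: [179.9, -0.0, 84.2]
wrist_force: [0.6, -0.1, 3.2]
finger_gap: 0.454
```

```bash
cat >> h.py <<'E'
def ax(f):
    s=snap('wrist',f); C=cloud(s); hsv=cv2.cvtColor(s['img'],cv2.COLOR_RGB2HSV)
    am=(hsv[...,0]<20)&(hsv[...,1]>150)&(C[...,0]<.65)&(C[...,1]<.2)
    for z in (.115,.079):
        P=C[am&(abs(C[...,2]-z)<.004)];X=P[:,:2]@ex;Y=P[:,:2]@ey;print(z,'amber X',np.percentile(X,[.5,1,99,99.5]).round(1),'Y',np.percentile(Y,[1,99]).round(1))
E
python3 -c "
from h import *
st(); ax('w24'); st()"
```

```text
t 37.95 X 552.2 Y 144.4 z 0.0859 yaw [179.93  -0.    84.21] Fx 0.61 Fy -0.01 Fz 3.15 T [-0.18  -0.091 -0.017]
0.115 amber X [530.2 533.2 572.9 573.4] Y [141.9 164.8]
0.079 amber X [518.  518.  587.6 587.7] Y [141.  157.2]
t 38.0 X 552.2 Y 144.4 z 0.0858 yaw [179.94  -0.    84.21] Fx 1.21 Fy 0.07 Fz 3.09 T [-0.075 -0.048  0.029]
```

>>> jog_arm([
  [1,0,0,-0.02,0],
  [1,0,0,-0.02,0],
  [1,0,0.01,0,0],
  [1,0,0.01,0,0],
  [1,0,0.01,0,0],
  [1,0,0.01,0,0],
  [1,0,0.01,0,0],
  [1,0,0.01,0,0],
  [1,0,0,0,0],
  [1,0,0,0,0],
])

```text
time: 39.0
ee_pos: [0.5653, 0.0876, 0.087]
orientation: [-179.9, 0.0, 84.2]
wrist_force: [-1.3, 0.1, -2.8]
finger_gap: 0.452
```

```bash
python3 -c "
from h import *
st(); ax('w25'); st()"
```

```text
t 39.0 X 553.5 Y 144.3 z 0.087 yaw [-1.7992e+02  1.0000e-02  8.4210e+01] Fx -1.27 Fy 0.01 Fz -2.8 T [ 0.007  0.435 -0.027]
0.115 amber X [529.9 534.4 574.1 574.3] Y [141.9 165.4]
0.079 amber X [519.2 519.2 588.9 589. ] Y [141.4 156.9]
t 39.05 X 553.5 Y 144.4 z 0.087 yaw [-179.92    0.     84.22] Fx -1.56 Fy 1.15 Fz -1.58 T [-0.054  0.454 -0.003]
```

>>> jog_arm([
  [1,0,0.005,0.005,0],
  [1,0,0.005,0.005,0],
  [1,0,0.005,0.005,0],
  [1,0,0.005,0.005,0],
  [1,0,0.005,0,0],
  [1,0,0,0,0],
  [1,0,0,0,0],
  [1,0,0,0,0],
  [1,0,0,0,0],
  [1,0,0,0,0],
])

```text
time: 40.05
ee_pos: [0.5656, 0.0876, 0.086]
orientation: [-179.8, 0.0, 84.2]
wrist_force: [-4.9, 0.7, -0.6]
finger_gap: 0.46
```

```bash
python3 -c "
from h import *
st(); ax('w26'); st()"
```

```text
t 40.05 X 553.8 Y 144.3 z 0.086 yaw [-1.7983e+02  1.0000e-02  8.4220e+01] Fx -4.97 Fy 0.21 Fz -0.6 T [ 0.058  1.31  -0.006]
0.115 amber X [529.9 530.2 574.4 574.6] Y [142.  166.5]
0.079 amber X [519.4 519.5 589.2 589.3] Y [141.6 156.9]
t 40.1 X 553.8 Y 144.3 z 0.086 yaw [-1.7983e+02  1.0000e-02  8.4220e+01] Fx -5.66 Fy -0.21 Fz -0.74 T [0.041 1.207 0.005]
```

>>> jog_arm([
  [1,0,0.005,0,0],
  [1,0,0.005,0,0],
  [1,0,0.005,0,0],
  [1,0,0.005,0,0],
  [1,0,0,0,0],
  [1,0,0,0,0],
  [1,0,0,0,0],
  [1,0,0,0,0],
  [1,0,0,0,0],
  [1,0,0,0,0],
])

```text
time: 41.1
ee_pos: [0.5657, 0.0876, 0.0861]
orientation: [-179.8, 0.0, 84.2]
wrist_force: [-6.1, 0.9, 0.3]
finger_gap: 0.457
```

```bash
python3 -c "
from h import *
st(); ax('w27'); st()"
```

```text
t 41.1 X 553.9 Y 144.4 z 0.0861 yaw [-1.7975e+02  1.0000e-02  8.4220e+01] Fx -6.16 Fy 0.25 Fz 0.26 T [ 0.043  1.498 -0.003]
0.115 amber X [529.9 530.3 574.7 574.8] Y [141.9 165.3]
0.079 amber X [519.5 519.6 589.2 589.4] Y [141.7 156.9]
t 41.15 X 554.0 Y 144.3 z 0.0861 yaw [-1.7975e+02  1.0000e-02  8.4220e+01] Fx -5.85 Fy -0.75 Fz -0.11 T [ 0.077  1.503 -0.003]
```

>>> jog_arm([
  [1,0,0.005,0,0],
  [1,0,0.005,0,0],
  [1,0,0.005,0,0],
  [1,0,0,0,0],
  [1,0,0,0,0],
  [1,0,0,0,0],
  [1,0,0,0,0],
  [1,0,0,0,0],
  [1,0,0,0,0],
  [1,0,0,0,0],
])

```text
time: 42.15
ee_pos: [0.5658, 0.0876, 0.0861]
orientation: [-179.7, 0.0, 84.2]
wrist_force: [-6.6, 0.2, 0.7]
finger_gap: 0.453
```

```bash
python3 -c "
from h import *
st(); ax('w28'); st()"
```

```text
t 42.15 X 554.1 Y 144.4 z 0.0861 yaw [-1.7969e+02  1.0000e-02  8.4220e+01] Fx -6.55 Fy -0.5 Fz 0.73 T [0.007 1.621 0.025]
0.115 amber X [530.  535.1 574.8 575. ] Y [141.9 165. ]
0.079 amber X [519.6 519.7 589.3 589.4] Y [141.9 157.2]
t 42.2 X 554.1 Y 144.3 z 0.0861 yaw [-1.7969e+02  1.0000e-02  8.4220e+01] Fx -5.9 Fy 0.06 Fz 1.91 T [0.056 1.696 0.015]
```

>>> jog_arm([
  [1,0,-0.01,0,0],
  [1,0,-0.01,0,0],
  [1,0,-0.01,0,0],
  [1,0,-0.01,0,0],
  [1,0,0,0,0],
  [1,0,0,0,0],
  [1,0,0,0,0],
  [1,0,0,0,0],
  [1,0,0,0,0],
  [1,0,0,0,0],
], squeeze=10)

```text
time: 43.2
ee_pos: [0.5661, 0.0876, 0.0863]
orientation: [-179.9, 0.0, 84.2]
wrist_force: [-5.5, -0.1, 0.5]
finger_gap: 0.459
```

```bash
python3 -c "
from h import *
st(); ax('w29'); st()"
```

```text
t 43.2 X 554.3 Y 144.3 z 0.0863 yaw [-1.7992e+02  1.0000e-02  8.4220e+01] Fx -5.43 Fy -0.61 Fz 0.51 T [-0.024  1.194  0.05 ]
0.115 amber X [529.9 535.2 575.  575.6] Y [141.8 165.2]
0.079 amber X [519.8 519.9 589.6 589.7] Y [141.6 156.9]
t 43.25 X 554.3 Y 144.3 z 0.0863 yaw [-179.92    0.     84.21] Fx -5.06 Fy -0.45 Fz -0.11 T [-0.047  1.294  0.044]
```

>>> jog_arm([
  [1,0,-0.005,0,0],
  [1,0,-0.005,0,0],
  [1,0,-0.005,0,0],
  [1,0,-0.005,0,0],
  [1,0,0,0,0],
  [1,0,0,0,0],
  [1,0,0,0,0],
  [1,0,0,0,0],
  [1,0,0,0,0],
  [1,0,0,0,0],
], squeeze=10)

```text
time: 44.25
ee_pos: [0.5659, 0.0876, 0.0863]
orientation: [-180.0, 0.0, 84.2]
wrist_force: [-4.0, 0.3, -1.8]
finger_gap: 0.456
```

```bash
python3 -c "
from h import *
st(); ax('w30'); st()"
```

```text
t 44.25 X 554.2 Y 144.3 z 0.0863 yaw [-180.      0.     84.21] Fx -3.97 Fy -0.07 Fz -1.82 T [ 0.002  1.124 -0.029]
0.115 amber X [530.1 535.1 574.8 575.4] Y [141.9 164.8]
0.079 amber X [519.7 519.9 589.6 589.6] Y [142.1 157. ]
t 44.3 X 554.2 Y 144.3 z 0.0863 yaw [179.99   0.    84.21] Fx -4.18 Fy -0.73 Fz -2.16 T [0.015 1.104 0.016]
```

>>> jog_arm([
  [1,0,-0.005,0,0],
  [1,0,-0.005,0,0],
  [1,0,-0.005,0,0],
  [1,0,-0.005,0,0],
  [1,0,0,0,0],
  [1,0,0,0,0],
  [1,0,0,0,0],
  [1,0,0,0,0],
  [1,0,0,0,0],
  [1,0,0,0,0],
], squeeze=8)

```text
time: 45.3
ee_pos: [0.5659, 0.0876, 0.0866]
orientation: [179.9, -0.0, 84.2]
wrist_force: [-0.4, 0.4, -2.0]
finger_gap: 0.465
```

```bash
python3 -c "
from h import *
st(); ax('w31'); st()"
```

```text
t 45.3 X 554.1 Y 144.3 z 0.0866 yaw [179.9   -0.    84.21] Fx -0.4 Fy 0.38 Fz -2.05 T [-0.082  0.173  0.013]
0.115 amber X [530.  535.1 574.8 575.3] Y [141.9 150.6]
0.079 amber X [519.6 519.7 589.6 589.6] Y [141.8 157. ]
t 45.35 X 554.1 Y 144.3 z 0.0866 yaw [179.9   -0.    84.21] Fx -0.87 Fy 0.5 Fz -2.05 T [-0.056  0.15   0.037]
```

>>> jog_arm([
  [1,0,0,0.01,0],
  [1,0,0,0.005,0],
  [1,0,0,0,0],
  [0.54,0,0,0,0],
  [0.53,0,0,0,0],
  [0.52,0,0,0,0],
  [0.51,0,0,0,0],
  [0.5,0,0,0,0],
  [0.49,0,0,0,0],
  [0.48,0,0,0,0],
], squeeze=5)

```text
time: 46.35
ee_pos: [0.5652, 0.0876, 0.0857]
orientation: [180.0, 0.0, 84.2]
wrist_force: [-0.6, -0.1, 0.1]
finger_gap: 0.517
```

```bash
python3 -c "
from h import *
st(); ax('w32'); st()"
```

```text
t 46.35 X 553.4 Y 144.3 z 0.0857 yaw [179.99   0.    84.21] Fx -0.63 Fy -0.18 Fz 0.14 T [-0.127  0.047  0.027]
0.115 amber X [530.  534.3 573.4 573.5] Y [142.1 164.8]
0.079 amber X [519.1 519.2 582.8 583.3] Y [138.4 156.9]
t 46.4 X 553.4 Y 144.3 z 0.0858 yaw [179.99   0.    84.21] Fx -0.08 Fy 0.43 Fz 0.06 T [-0.11   0.044 -0.023]
```

```bash
python3 -c "
from h import *
for f in ['w4','w6','w13','w20','w21','w22','w23','w24','w25','w26','w28','w31','w32']:
    s=load(f); C=cloud(s); hsv=cv2.cvtColor(s['img'],cv2.COLOR_RGB2HSV)
    am=(hsv[...,0]<20)&(hsv[...,1]>150)&(C[...,0]<.65)&(C[...,1]<.2)
    z0=.115 if f!='w4' else .186
    m=am&(abs(C[...,2]-z0)<.006)&(abs(C[...,1]*1000*0+1-1)<1); P=C[m]; X=P[:,:2]@ex; Y=P[:,:2]@ey
    k=(abs(Y-np.median(Y))<8); X=X[k];Z=P[k,2]*1000
    A=np.c_[X-X.mean(),np.ones(len(X))]; 
    for _ in range(5):
        c=np.linalg.lstsq(A,Z,rcond=None)[0]; r=abs(Z-A@c); g=r<np.percentile(r,80); A=A[g];Z=Z[g]
    print(f,len(k),'pitch deg',np.degrees(np.arctan(c[0])).round(2),'z',c[1].round(2))
"
```

```text
w4 1167 pitch deg -0.57 z 185.51
w6 1269 pitch deg -0.83 z 116.09
w13 1288 pitch deg -0.24 z 116.1
w20 1229 pitch deg -1.14 z 115.06
w21 1269 pitch deg 0.31 z 114.43
w22 431 pitch deg 0.39 z 114.5
w23 464 pitch deg -0.08 z 114.47
w24 1413 pitch deg -0.08 z 114.44
w25 1482 pitch deg -0.22 z 115.53
w26 1426 pitch deg -0.25 z 114.58
w28 1433 pitch deg -0.7 z 114.61
w31 1442 pitch deg -0.49 z 114.89
w32 1386 pitch deg 0.08 z 114.41
```

Plane fits show the cassette stood pitched about 1° forward under push, so most of the apparent shift on release was it settling upright. It now looks within about 0.5 mm of the bar. There is time for one more seating, using a firmer grip and unloading before the release.

>>> jog_arm([
  [0.48,0,-0.02,0,0],
  [0.5,0,0,0,0],
  [0.52,0,0,0,0],
  [0.54,0,0,0,0],
  [0.55,0,0,0,0],
  [0.6,0,0,0,0],
  [0.8,0,0,0,0],
  [1,0,0,0,0],
  [1,0,0,0,0],
  [1,0,0,0,0],
], squeeze=40)

```text
time: 47.4
ee_pos: [0.5644, 0.0878, 0.0858]
orientation: [180.0, -0.0, 84.2]
wrist_force: [-0.2, -0.1, -0.4]
finger_gap: 0.455
```

```bash
python3 -c "
from h import *
st(); ax('w33'); st()"
```

```text
t 47.4 X 552.6 Y 144.3 z 0.0858 yaw [179.99  -0.    84.21] Fx -0.16 Fy -0.09 Fz -0.41 T [-0.063 -0.071  0.045]
0.115 amber X [533.4 533.6 573.2 573.6] Y [141.8 150.6]
0.079 amber X [518.4 518.4 588.1 588.2] Y [141.3 156.7]
t 47.45 X 552.7 Y 144.3 z 0.0858 yaw [179.98  -0.    84.21] Fx 0.37 Fy -0.56 Fz -0.6 T [-0.116 -0.117 -0.06 ]
```

>>> jog_arm([
  [1,0,0.008,0,0],
  [1,0,0.008,0,0],
  [1,0,0.008,0,0],
  [1,0,0.008,0,0],
  [1,0,0.008,0,0],
  [1,0,0,0,0],
  [1,0,0,0,0],
  [1,0,0,0,0],
  [1,0,0,0,0],
  [1,0,0,0,0],
])

```text
time: 48.45
ee_pos: [0.5652, 0.0877, 0.0858]
orientation: [-179.9, 0.0, 84.2]
wrist_force: [-3.4, 0.3, 6.1]
finger_gap: 0.456
```

```bash
python3 -c "
from h import *
st(); ax('w34'); st()"
```

```text
t 48.45 X 553.4 Y 144.3 z 0.0858 yaw [-179.91    0.     84.22] Fx -3.39 Fy 0.01 Fz 6.14 T [ 0.003  0.742 -0.009]
0.115 amber X [530.  533.3 574.1 574.6] Y [142.1 166.9]
0.079 amber X [519.1 519.3 588.7 588.8] Y [141.5 157. ]
t 48.5 X 553.4 Y 144.3 z 0.0858 yaw [-179.91    0.     84.22] Fx -2.55 Fy 0.2 Fz 4.22 T [ 0.019  0.733 -0.013]
```

>>> jog_arm([
  [1,0,0.008,0,0],
  [1,0,0.008,0,0],
  [1,0,0.008,0,0],
  [1,0,0.008,0,0],
  [1,0,0.008,0,0],
  [1,0,0,0,0],
  [1,0,0,0,0],
  [1,0,0,0,0],
  [1,0,0,0,0],
  [1,0,0,0,0],
])

```text
time: 49.5
ee_pos: [0.5654, 0.0877, 0.0858]
orientation: [-179.8, 0.0, 84.2]
wrist_force: [-5.0, 1.6, 7.9]
finger_gap: 0.456
```

```bash
python3 -c "
from h import *
st(); ax('w35'); st()"
```

```text
t 49.5 X 553.7 Y 144.4 z 0.0858 yaw [-1.7975e+02  1.0000e-02  8.4220e+01] Fx -5.18 Fy 1.08 Fz 7.93 T [-0.016  1.182 -0.023]
0.115 amber X [529.9 533.  574.3 574.6] Y [142.  166.3]
0.079 amber X [519.4 519.4 589.1 589.1] Y [141.8 157. ]
t 49.55 X 553.7 Y 144.4 z 0.0858 yaw [-1.7975e+02  1.0000e-02  8.4220e+01] Fx -5.0 Fy -0.1 Fz 7.46 T [0.015 1.173 0.052]
```

>>> jog_arm([
  [1,0,0.01,0,0],
  [1,0,0.01,0,0],
  [1,0,0.005,0,0],
  [1,0,0,0,0],
  [1,0,0,0,0],
  [1,0,-0.02,0,0],
  [1,0,-0.02,0,0],
  [1,0,-0.02,0,0],
  [1,0,0,0,0],
  [1,0,0,0,0],
])

```text
time: 50.55
ee_pos: [0.5652, 0.0877, 0.0858]
orientation: [-179.9, 0.0, 84.2]
wrist_force: [-4.1, 0.6, 5.4]
finger_gap: 0.453
```

```bash
python3 -c "
from h import *
st(); ax('w36'); st()"
```

```text
t 50.55 X 553.5 Y 144.3 z 0.0858 yaw [-179.89    0.     84.22] Fx -4.1 Fy 0.22 Fz 5.44 T [ 0.016  0.907 -0.025]
0.115 amber X [530.  534.3 574.  574.2] Y [142.  165.5]
0.079 amber X [519.1 519.2 588.8 588.9] Y [140.9 156.8]
t 50.6 X 553.5 Y 144.4 z 0.0858 yaw [-1.7989e+02  1.0000e-02  8.4220e+01] Fx -3.84 Fy -0.55 Fz 6.15 T [-0.006  0.786  0.01 ]
```

>>> jog_arm([
  [1,0,-0.015,0,0],
  [1,0,0,0,0],
  [1,0,0,0,0],
  [0.54,0,0,0,0],
  [0.53,0,0,0,0],
  [0.52,0,0,0,0],
  [0.51,0,0,0,0],
  [0.49,0,0,0,0],
  [0.46,0,0,0,0],
  [0.43,0,0,0,0],
], squeeze=40)

```text
time: 51.6
ee_pos: [0.5661, 0.0876, 0.0858]
orientation: [179.9, -0.0, 84.2]
wrist_force: [0.5, 0.7, 0.1]
finger_gap: 0.548
```

```bash
python3 -c "
from h import *
st(); ax('w37'); st()"
```

```text
t 51.6 X 554.4 Y 144.3 z 0.0858 yaw [179.93  -0.    84.21] Fx 0.47 Fy 0.76 Fz 0.11 T [-0.094  0.033  0.048]
0.115 amber X [530.  534.2 573.3 573.7] Y [141.9 164.9]
0.079 amber X [518.9 519.1 584.5 585.3] Y [135.2 157. ]
t 51.65 X 554.2 Y 144.3 z 0.0858 yaw [179.95  -0.    84.21] Fx -0.33 Fy -0.41 Fz -0.29 T [-0.104  0.008 -0.083]
```

The cassette barely moved this time (block front 574.2 → 573.7, rear edge 519.1 → 519.0). I'll open wider and lift clear.

>>> jog_arm([
  [0.4,0,-0.02,0,0],
  [0.35,0,-0.02,0,0],
  [0.35,0,0,-0.1,0],
  [0.35,0,0,-0.2,0],
  [0.35,0,0,-0.4,0],
  [0.35,0,0,-0.6,0],
  [0.35,0,0,-0.7,0],
  [0.35,0,0,-0.7,0],
  [0.35,0,0,-0.6,0],
  [0.35,0,0,-0.3,0],
])

```text
time: 52.65
ee_pos: [0.5652, 0.0878, 0.2329]
orientation: [179.7, -0.0, 84.2]
wrist_force: [0.1, 0.1, -0.6]
finger_gap: 0.655
```

>>> jog_arm([
  [0.35,0,-0.3,-0.3,0],
  [0.35,0,-0.3,0,0],
  [0.35,0,-0.3,0,0],
  [0.35,0,-0.3,0,0],
  [0.35,0,0,0,0],
  [0.35,0,0,0,0],
  [0.35,0,0,0,0],
  [0.35,0,0,0,0],
  [0.35,0,0,0,0],
  [0.35,0,0,0,0],
])

```text
time: 53.65
ee_pos: [0.5164, 0.0926, 0.2416]
orientation: [-180.0, 0.0, 84.2]
wrist_force: [-0.1, 0.5, -0.2]
finger_gap: 0.652
```

```bash
python3 -c "
from h import *
st(); ax('w38'); s=snap('scene','s38');d=snap('side','d38')
measure(load('w38'),zt=[.078,.114]); measure(d,zt=[])
st()
z=np.hstack([cv2.resize(d['img'][215:335,240:350],(400,436),interpolation=cv2.INTER_CUBIC),cv2.resize(s['img'][110:220,245:365],(400,436),interpolation=cv2.INTER_CUBIC)])
cv2.imwrite('pics/z38.png',np.clip(z[:,:,::-1].astype(int)*1.6,0,255).astype(np.uint8))
"
```

```text
t 53.65 X 504.4 Y 144.3 z 0.2416 yaw [-180.      0.     84.21] Fx -0.11 Fy 0.47 Fz -0.2 T [-0.105  0.075  0.02 ]
0.115 amber X [534.  534.4 573.2 573.4] Y [138.9 164.6]
0.079 amber X [519.5 519.6 587.7 587.9] Y [131.8 156.8]
amber z 0.078 560 0.0789 ((566.0497436523438, 87.79454803466797), (25.49506950378418, 69.50164031982422), 84.63197326660156)
amber z 0.114 451 0.1144 ((566.584228515625, 94.7301025390625), (26.322036743164062, 40.66814041137695), 82.07022857666016)
grip [306 144  42  13 426] ((569.73974609375, 140.59669494628906), (11.503189086914062, 40.00376892089844), 84.08489990234375)
grip [303 171  40  13 490] ((564.0302734375, 114.11077880859375), (12.094075202941895, 39.62971878051758), 83.76907348632812)
grip [304 220  39  16 446] ((561.703369140625, 59.12495422363281), (39.95653533935547, 12.440583229064941), 1.862680196762085)
grip [304 242  37  16 260] ((559.65771484375, 32.76918411254883), (39.203365325927734, 12.163032531738281), 2.0505926609039307)
grip [289 239  19   7  88] ((558.1049194335938, 33.959877014160156), (39.334678649902344, 15.366046905517578), 6.2401957511901855)
grip [285 248  20   7  95] ((560.0409545898438, 59.59308624267578), (15.12906551361084, 39.67942428588867), 89.3259048461914)
grip [281 257  20   9  73] ((562.8480834960938, 88.34105682373047), (14.8941068649292, 38.57094955444336), 80.84795379638672)
grip [279 267  20   9 101] ((562.3237915039062, 116.05467987060547), (14.216010093688965, 40.4536018371582), 86.79594421386719)
grip [274 276  20  10 106] ((567.7197265625, 141.44834899902344), (14.471055030822754, 39.78462600708008), 85.23607635498047)
t 53.8 X 504.2 Y 144.3 z 0.2417 yaw [180.    -0.    84.21] Fx -0.19 Fy 0.19 Fz 0.39 T [-0.088  0.033 -0.005]
```

View pics/z38.png

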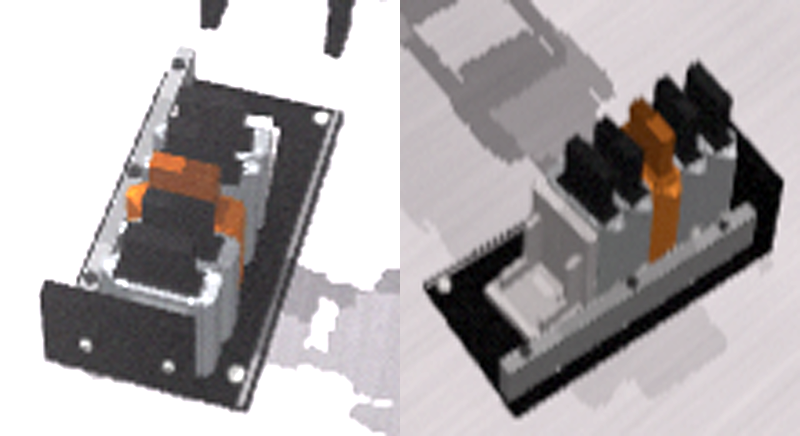

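View pics/s38.png

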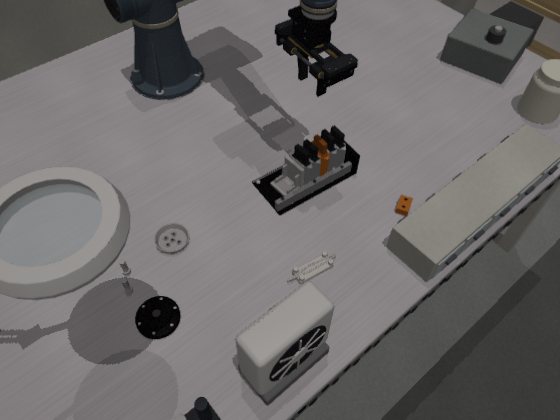

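```bash
python3 -c "
from h import *
print(robot.sign_off())"
```

```text
the job is handed in; nothing more can be done
None
```

I filed the amber cassette in the gap between kit2 and kit3 and pushed it in until its stop screw was felt against the back bar. It was then released and the job handed in at about 54 s, with the gripper well clear. I cannot confirm from the pictures that the screw still bears on the bar; it may be a few tenths of a millimetre short.

- **Insertion:** Readings on the way in were about 4 N at most. Kit3, kit4 and the bookend slid to the right, and kit2 stayed within about 1 mm.
- **Home contact:** The screw met the bar with a clear rise in force. The highest push I read was about 8 N, but forces were only read between moves.
- **First release:** The cassette settled back, partly because it was standing upright again after leaning about 1° forward, and partly because it really slid back about 1 mm. I gripped it again and re-seated it twice, reading 6.6 N and then about 5 N before a final small push. I eased the push before each release.
- **Final position:** After the last release the grip block moved only about 0.5 mm, much of it the cassette standing upright. It sits about 0.5–0.8 mm further in than after the first release. Readings from different edges disagree by about 0.5 mm.
- **Rest of the row:** All cassettes and the bookend look upright. Kit3, kit4 and the bookend have stayed turned about 7–8° on the plate, and I left them so.
- **Bystanders:** By eye, nothing else on the bench has moved.

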